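# Wind the coral lift up level with the saw table

### The job

Take the loose crank from the bench, fit it fully home on the leaning shaft of the small scissor lift, and wind it clockwise until the lift's platform is level with the table of the bench saw beside it. Let go and leave the crank on the shaft, without pushing the things that stand around.

Things in the scene. Friction and masses are not known exactly. Their poses are not given: they have to be found in the camera images.
- crank: Loose steel crank, 0.5 kg, balanced on its hub, standing upright on the bench. Origin: centre of the hub's underside (mouth); z up the hub, x along the arm to the handle. Hub tube 36 mm outside, bore 20 mm, 55 mm deep. Its lowest 13 mm is only two teeth, 14 mm wide, at +y and -y; the shaft's pin goes in the gaps at +x and -x. Flat arm 18 mm wide, z = 56 to 68 mm, with a 36 mm ball at x = -62 mm.
- crank_boss (a point): Middle of the plain round boss above the arm on the hub's axis, to hold the crank by: 30 mm in diameter, z = 68 to 106 mm in the crank's frame; this point is at z = 87 mm. Axes as the crank's.
- crank_handle (a point): Middle of the crank's black upright handle sleeve: x = 85, y = 0, z = 102 mm in the crank's frame, axes as the crank's. The sleeve is 26 mm in diameter, 60 mm long (z = 72 to 132), and spins freely on its pin, so it can be held firmly while the crank goes round.
- shaft_foot (a point): Foot of the lift's crank shaft, 90 mm above the bench, on top of a 40 mm collar: the crank's mouth rests here when fully home. z points out along the shaft, which leans 35 degrees from vertical towards the robot. x turns with the shaft and lies along its cross pin (8 mm thick, 34 mm long, its middle 6 mm above the foot). The grey gear housing is below.
- shaft_tip (a point): Outer end of the shaft, 50 mm from its foot, axes the same. The shaft is round, 17 mm in diameter, the last 10 mm tapered to 6 mm. A crank whose x axis is within about 30 degrees of the pin, either way round, drops over it; otherwise its teeth stand on the pin. On the pin it has about 70 degrees of free play.
- screw (a joint): Turn of the crank shaft, rad. Grows clockwise as seen from the shaft's outer end; every full turn (6.283) raises the platform 30 mm. About 0.3 N m turns it; it stays where it is left. Range 0 (platform top 100 mm above the bench) to 2.8 turns.
- platform_edge (a point): On the top face of the lift's square aluminium platform (200 x 200 mm, with a fixed piece of coral rock about 70 mm high), at the middle of the edge next to the saw. Moves up and down with it. The platform's centre lies 250 mm to the left (+y) of the shaft's foot and 30 mm beyond it in the lift's own heading.
- saw_edge (a point): On the top face of the saw's white square table (240 x 240 mm), at the middle of the edge next to the lift; the height the platform must reach. The saw stands still; its column and head rise to 460 mm above the bench on the side away from the lift.
- tub: Bystander: clear plastic bowl, 120 mm wide and 75 mm high, origin under its centre.
- bottle: Bystander: white bottle, 60 mm in diameter and 150 mm high, origin under its centre.
- scraper: Bystander: flat scraper lying on the bench, 200 mm long, origin under its middle.
There are look-alikes about, which are no part of the job. There is more than one size of the crank; the one meant has the size given above.

How it is judged:
On the way, in this order (a step that is already met when the one before it is completed fails the run):
1. the crank is fully home on the shaft (distance between crank and shaft_foot below 0.007 m and angle between the z axis of crank and the z axis of shaft_foot, either way round below 0.2 rad), for 0.2 s.
2. with the crank on the shaft, the platform comes level with the saw's table (distance between crank and shaft_foot below 0.008 m and z of platform_edge in the frame of saw_edge between -0.005 and 0.005 m), for 0.2 s.
At the end, for the whole second after the job is handed in: The platform's top is within 5 mm of the height of the saw's table, the crank sits on the shaft (mouth within 8 mm of the shaft's foot, axes within 0.2 rad), and the crank and shaft are at rest (all of step 2 and angle between the z axis of crank and the z axis of shaft_foot, either way round below 0.2 rad and velocity of joint screw between -0.1 and 0.1 rad/s and linear speed of crank below 0.05 m/s); the robot touches nothing.
It fails at once if a bystander (tub, bottle or scraper) is pushed more than 40 mm (distance of any of tub, bottle, scraper from where it was at the start of the episode above 0.04 m).
It also fails if it takes over 64 s, if anything falls off the work surface, if the arm or the gripper's body presses on something with over 40 N, if the wrist force passes 120 N, or if a joint passes its speed limit or range.

### The arm

A 7-joint arm with a two-finger parallel gripper is mounted at the origin on the work surface. World frame = base frame: x ahead of the robot, y to its left, z up, the work surface at z = 0. Lengths are in m, angles in rad, forces in N, time in s.
With the tool pointing down it reaches from about 0.425 to 0.925 m from the base axis. Payload 6.8 kg.
Tool frame: the origin (TCP) lies at the very end of the fingers, on their centre line; the grasp point (between the pads) lies 19 mm behind it; z points along the fingers, y is the direction in which the jaws open and shut (so a half turn about z gives the same grasp; the last joint's range is limited). The gripper opens to 85 mm and grips with 20 to 120 N. Pads are 22 mm wide; open, the fingers measure 114 mm over their backs; the gripper's body (76 mm by 85 mm) begins 54 mm behind the grasp point. The pads swing forward as they close: fully open they stand 13 mm farther back than shut.
Start: joints at [1.22, 0.477, 0.022, 1.555, -0.011, 1.109, -0.083], TCP at [0.162, -0.655, 0.231] pointing down, gripper open.
Joint ranges: [-2.96, 2.96], [-0.34, 2.1], [-1.41, 1.46], [0.24, 2.44], [-1.37, 4.51], [0.17, 1.92], [-2.96, 2.96]. Speed limits (rad/s): [2.39, 2.39, 3.14, 3.14, 3.14, 3.14, 3.14].

### API

Orientations are given as a unit quaternion [w, x, y, z].
In Python, from station import bot, read_camera gives the robot as it stands.
- The arm moves only by the tool arm_command, never from a script. Its argument "increments" is a list of rows, each an object with "travel": the shift along the tool's x, y, z in cm, a list of three; "spin": the turn about the tool's z in rad. A call has 1 to 12 rows; each row is the pose to reach, as a shift and turn from the pose commanded when the call began, along the tool's axes at that moment; what a row does not reach only later rows make up. A row lasts 1/12 s, in which the tool goes at most 41.7 mm and 7.16 degrees, less where a joint would pass 70% of its speed; a pose out of reach is approached as far as the arm can. A call with a gripper value outside its range is refused whole. "gripper" is the finger opening in cm, from 0 to 8.54, set as the call begins (left out, the last holds). The fingers move at their own pace and stop on an object; "force" is the grip in N (left out, the last holds). Time passes only in rows, so rows that repeat a pose let the fingers close. It gives the time, the measured TCP pose, the force and the opening at its end, in the units of the state.
- bot.get_obs(): the state, without advancing time (a new reading comes with each control period).
- read_camera(name): name is "scene" or "side" or "wrist"; returns a dict with "image" (420x560x3 uint8, blue, green, red), "fx", "fy", "cx", "cy" (pixels), "eye" and "rotation" of the camera in the world; the wrist camera has in their place "tool_from_camera" (4x4, takes a point from camera to tool coordinates, whose origin is the TCP and whose axes are the flange's). Camera axes: x right, y down, z forward; pixel columns grow to the right and rows downward; lengths in m; the calibration is good to about 2 mm. A picture is of the moment at which its call begins: read the wrist's pose just before it. There is no depth.
- bot.hand_in(): hands the job in, once; it reports no verdict.
The state is a dict: "t": time; "q": joint angles; "joint_vel": joint speeds; "joint_torque": joint torques, N m; "eef_pos": TCP position; "tool_rot": TCP orientation; "contact_force": force on the tool from outside, world axes, zero at the start; "torque": the same for the moment, N m; "gripper_width": opening from 0.0 (shut) to 1.0 (fully open).
Only numpy, scipy, OpenCV 4.12 (cv2) and the standard library are available. Lean on these libraries where they do the work, as an engineer would, in place of code of your own. Each camera call takes 0.05 s, during which the arm holds its last target.

## Working session

There is one attempt and no reset: what is moved stays moved. The work goes in short steps, Python scripts to look and compute and a tool call to move; the robot and the scene stay as the last step left them, time stands still between calls to the robot, and variables do not carry over. Pictures are saved under pics/ and viewed, and the job is handed in when it is done.

Besides the shell and the picture viewer there is one more tool, called after "Request:" as a command line: name --argument value ..., lists and objects as JSON in quotes. arm_command: Moves the arm, as the interface text tells. Its arguments: {"type":"object","properties":{"increments":{"type":"array"},"gripper":{"type":"number"},"force":{"type":"number"}},"required":["increments"]}

```bash
ls; mkdir -p pics; python3 - <<'E'
from station import bot, read_camera
import cv2,numpy as np
o=bot.get_obs();print(o)
for n in("scene","side","wrist"):
    c=read_camera(n);cv2.imwrite(f"pics/{n}0.png",c["image"])
    print(n,{k:(np.round(v,4).tolist() if k!="image" else 0) for k,v in c.items()})
E
```

```text
pics
{'t': 0.0, 'q': array([ 1.21990545,  0.47783947,  0.02231476,  1.55644763, -0.01150505,
        1.10928993, -0.08311965]), 'joint_vel': array([ 5.66795130e-05,  4.35100082e-04, -3.64434195e-04,  6.34042084e-04,
        2.95629450e-04, -6.01863250e-04,  7.49336779e-04]), 'joint_torque': array([-2.02699408e-05, -5.96443391e+01,  1.60800867e+00, -2.81196338e+01,
        1.24495814e-02,  9.18635807e-03,  1.18460378e-06]), 'eef_pos': array([ 0.16213863, -0.65462887,  0.23030044]), 'tool_rot': array([-9.11987841e-04,  9.92638863e-01,  1.21108321e-01, -1.73432855e-04]), 'contact_force': array([-0.49793262,  0.28538172,  0.1424284 ]), 'torque': array([-0.06289691, -0.02857351,  0.04565766]), 'gripper_width': 0.9966546195381333}
scene {'image': 0, 'fx': 494.7228, 'fy': 494.7228, 'cx': 275.4154, 'cy': 210.7466, 'eye': [1.1467, 0.3371, 1.0938], 'rotation': [-0.1529, 0.4715, 0.8289, -0.2592]}
side {'image': 0, 'fx': 413.0962, 'fy': 413.0962, 'cx': 277.5163, 'cy': 202.1343, 'eye': [0.3795, 0.6617, 0.9949], 'rotation': [0.0429, -0.105, 0.9379, -0.328]}
wrist {'image': 0, 'fx': 345.0416, 'fy': 345.0416, 'cx': 282.2398, 'cy': 213.488, 'tool_from_camera': [[0.0004, -0.953, -0.3028, 0.0773], [1.0, 0.0005, -0.0004, 0.0], [0.0005, -0.3028, 0.953, -0.1424], [0.0, 0.0, 0.0, 1.0]]}
```

View pics/scene0.png

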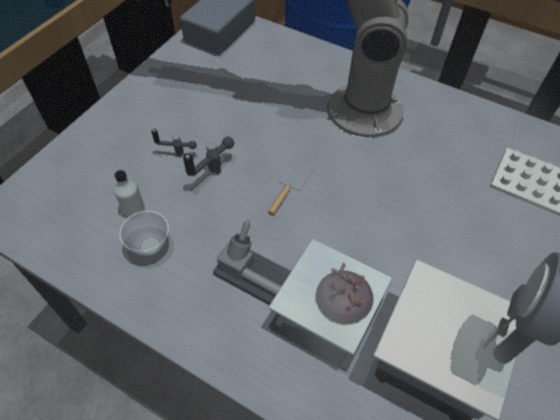

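View pics/side0.png

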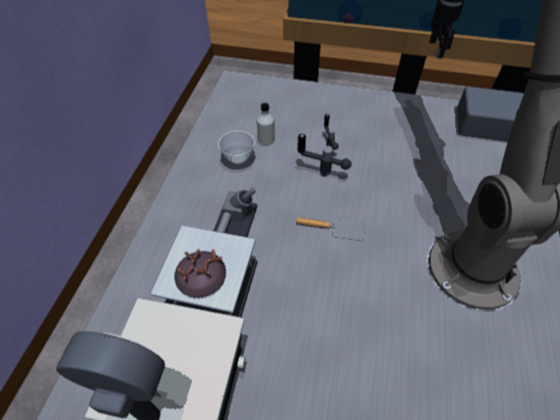

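View pics/wrist0.png

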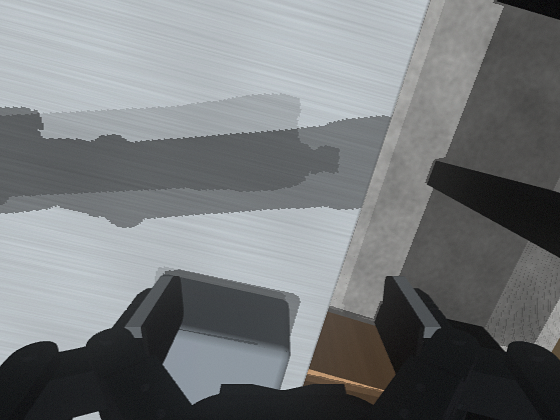

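```bash
cat > h.py <<'E'
from station import bot, read_camera
import cv2,numpy as np
from scipy.spatial.transform import Rotation as R
def q2R(q): return R.from_quat([q[1],q[2],q[3],q[0]]).as_matrix()
class Cam:
    def __init__(s,n,f=None):
        o=bot.get_obs();c=read_camera(n);s.im=c["image"];s.K=np.array([[c["fx"],0,c["cx"]],[0,c["fy"],c["cy"]],[0,0,1]])
        if n=="wrist":
            T=c["tool_from_camera"];Rt=q2R(o["tool_rot"]);s.R=Rt@T[:3,:3];s.e=o["eef_pos"]+Rt@T[:3,3]
        else: s.R=q2R(c["rotation"]) if np.size(c["rotation"])==4 else np.array(c["rotation"]);s.e=np.array(c["eye"])
        if f: cv2.imwrite(f,s.im)
    def ray(s,u,v): d=s.R@np.linalg.inv(s.K)@[u,v,1];return d/np.linalg.norm(d)
    def at(s,u,v,z): d=s.ray(u,v);return s.e+d*(z-s.e[2])/d[2]
    def pr(s,p): 
        c=(np.atleast_2d(p)-s.e)@s.R;p=c@s.K.T;return p[:,:2]/p[:,2:]
    def crop(s,u0,v0,u1,v1,k,f): cv2.imwrite(f,cv2.resize(s.im[v0:v1,u0:u1],None,fx=k,fy=k,interpolation=cv2.INTER_CUBIC))
def tri(*obs):
    A=np.zeros((3,3));b=np.zeros(3);
    for c,u,v in obs:
        d=c.ray(u,v);M=np.eye(3)-np.outer(d,d);A+=M;b+=M@c.e
    p=np.linalg.solve(A,b);return p,[np.round(c.pr(p)[0]-[u,v],1).tolist() for c,u,v in obs]
E
python3 - <<'E'
from h import *
a=Cam("scene");b=Cam("side")
a.crop(100,100,300,300,4,"pics/a1.png") if 0 else a.crop(140,110,260,200,6,"pics/a1.png")
a.crop(200,210,320,300,6,"pics/a2.png")
b.crop(280,100,370,190,6,"pics/b1.png")
b.crop(200,170,290,260,6,"pics/b2.png")
print(a.at(213,172,0),a.at(178,152,0),b.at(326,170,0))
E
```

```text
[ 0.45702025 -0.26561805  0.        ] [ 0.44737135 -0.39695581  0.        ] [ 0.44472445 -0.27604894  0.        ]
```

View pics/a1.png

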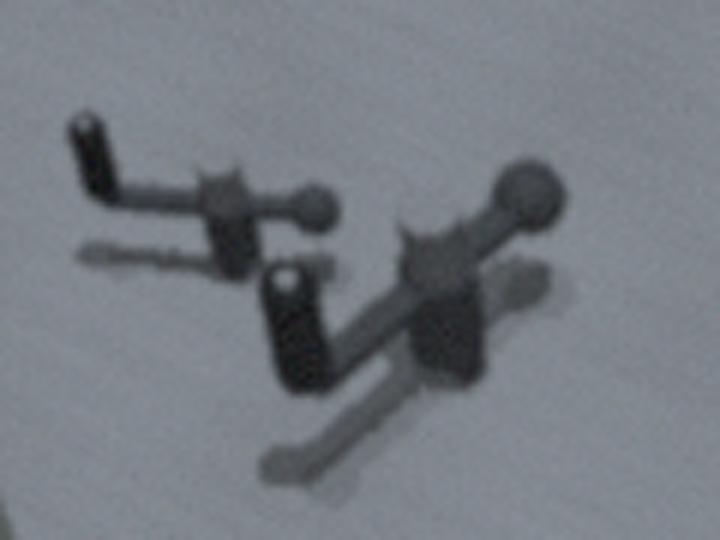

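View pics/a2.png

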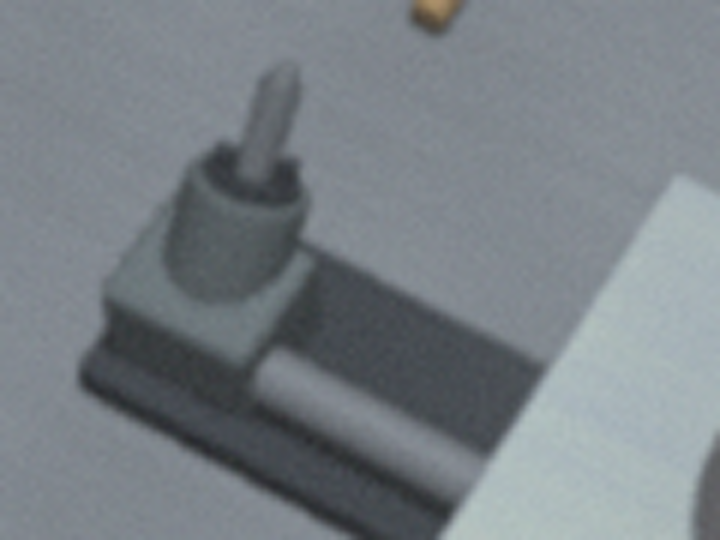

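View pics/b1.png

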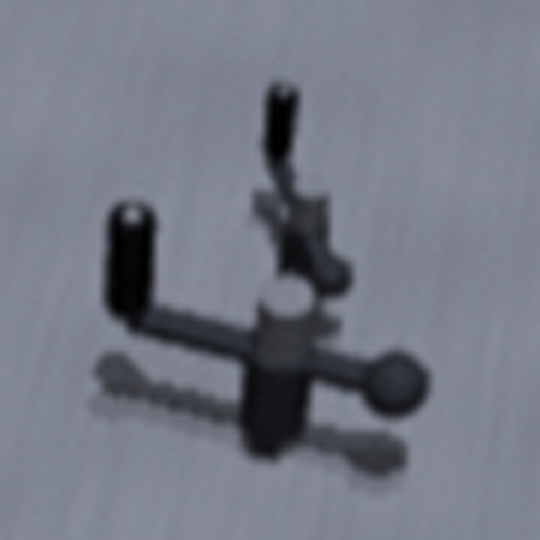

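View pics/b2.png

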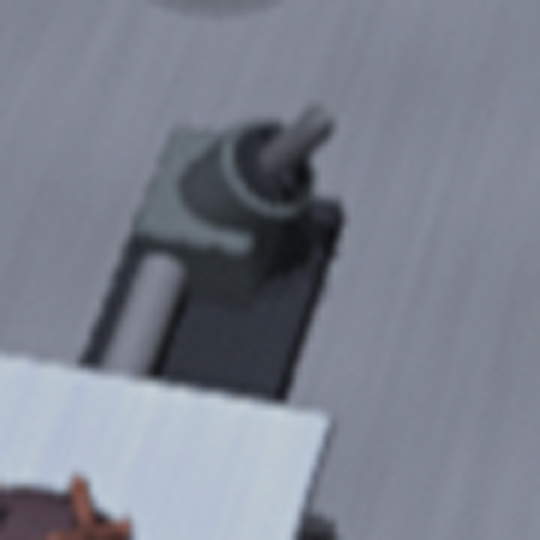

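```bash
python3 - <<'E'
from h import *
a=Cam("scene");b=Cam("side")
a.crop(255,230,535,420,2.8,"pics/a3.png")
b.crop(70,215,270,420,2.9,"pics/b3.png")
pts={"handle_top":((187.5,155.8),(302,135.5)),"ball":((228.3,142.2),(346.2,163.8)),"tip":((247.8,221.3),(253.7,189.7))}
for k,(p,q) in pts.items(): print(k,*tri((a,*p),(b,*q)))
print(b.at(328.2,149.2,.106))
E
```

```text
handle_top [ 0.52992679 -0.27925558  0.13200792] [[0.1, 0.1], [0.1, -0.1]]
ball [ 0.38354942 -0.25743527  0.06112097] [[-0.1, -0.2], [-0.1, 0.1]]
tip [ 0.61906829 -0.0395982   0.12807455] [[0.0, 0.1], [0.0, -0.1]]
[ 0.44456723 -0.26363907  0.106     ]
```

View pics/a3.png

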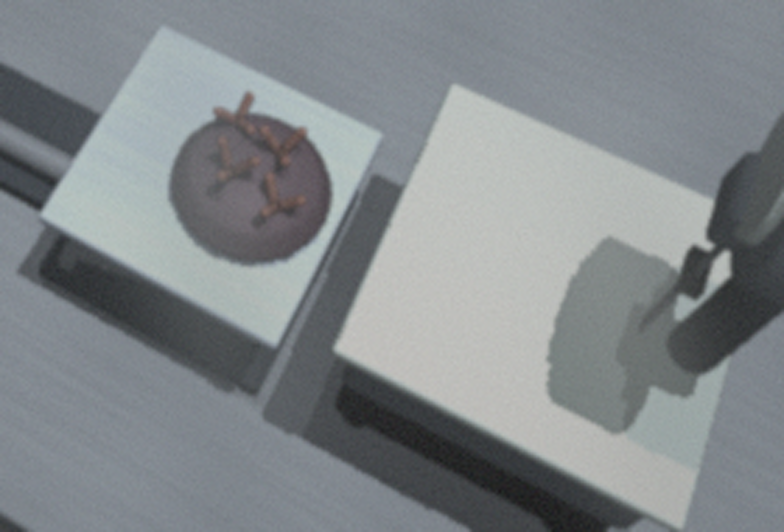

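View pics/b3.png

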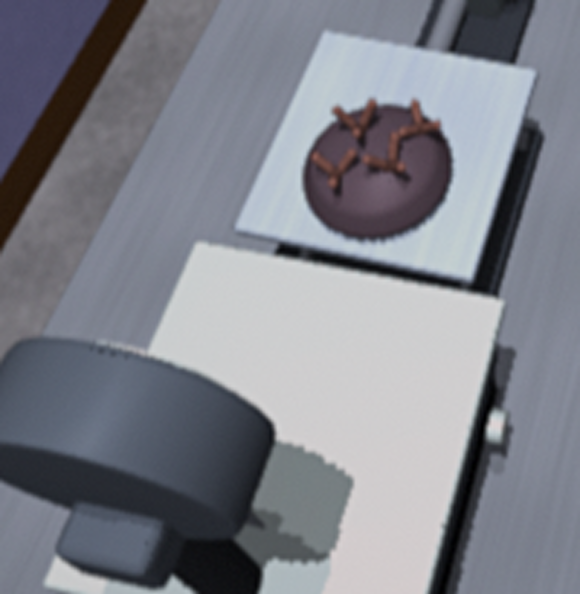

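```bash
python3 - <<'E'
from h import *
a=Cam("scene");b=Cam("side")
A=np.array([[162,27],[382,135],[275,347],[42,217],[452,85],[337,351]])/2.8+[255,230]
B=np.array([[536,70],[473,281],[236,232],[325,32],[503,299],[199,241]])/2.9+[70,215]
P=[]
for n,p,q in zip(["P1","P2","P3","P4","S1","S4"],A,B):
    x,e=tri((a,*p),(b,*q));P.append(x);print(n,x.round(4),e)
P=np.array(P);P4=P[:4]
print("heights",P4[:,2].mean(),P[4:,2].mean())
c=P4.mean(0);lat=((P4[1]+P4[2])-(P4[0]+P4[3]))[:2];hd=((P4[2]+P4[3])-(P4[0]+P4[1]))[:2]
print(c,np.degrees(np.arctan2(*lat[::-1])),np.degrees(np.arctan2(*hd[::-1])),np.linalg.norm(lat)/2,np.linalg.norm(hd)/2)
# edge heading from saw
s=P[5]-P[4];print(np.degrees(np.arctan2(s[1],s[0])),np.linalg.norm(s))
# tip constrained at z=.131
th=np.arctan2(*hd[::-1])-0
h=np.array([np.cos(th),np.sin(th)]);l=np.array([-h[1],h[0]])
foot=c[:2]-.25*l-.03*h;print("foot",foot,"tip",foot-h*.05*np.sin(np.radians(35)))
print(a.at(247.8,221.3,.131),b.at(253.7,189.7,.131))
E
```

```text
P1 [0.5772 0.1111 0.116 ] [[-0.3, -0.5], [-0.3, 0.4]]
P2 [0.5748 0.3081 0.1123] [[-0.1, -0.1], [-0.1, 0.1]]
P3 [0.7728 0.3092 0.1115] [[0.1, 0.2], [0.1, -0.1]]
P4 [0.7733 0.1127 0.1158] [[-0.3, -0.5], [-0.3, 0.4]]
S1 [0.5381 0.3385 0.1655] [[-0.3, -0.4], [-0.3, 0.4]]
S4 [0.7734 0.3462 0.1661] [[-0.6, -0.9], [-0.6, 0.7]]
heights 0.11390288460482598 0.16578446956566756
[0.67451936 0.21030256 0.11390288] 90.41062000531784 0.39431886146685535 0.19675891611309862 0.1970712653634046
1.8675345761277193 0.23549084309953516
foot [ 0.6462406  -0.03989798] tip [ 0.61756246 -0.04009535]
[ 0.62052154 -0.0386664   0.131     ] [ 0.61831349 -0.03697534  0.131     ]
```

Request:
arm_command --increments '[{"travel":[32,-23.7,-3.5],"spin":0.12},{"travel":[32,-23.7,-3.5],"spin":0.24},{"travel":[32,-23.7,-3.5],"spin":0.24},{"travel":[32,-23.7,-3.5],"spin":0.24},{"travel":[32,-23.7,-3.5],"spin":0.24},{"travel":[32,-23.7,-3.5],"spin":0.24},{"travel":[32,-23.7,-3.5],"spin":0.24},{"travel":[32,-23.7,-3.5],"spin":0.24},{"travel":[32,-23.7,-3.5],"spin":0.24},{"travel":[32,-23.7,-3.5],"spin":0.24},{"travel":[32,-23.7,-3.5],"spin":0.24},{"travel":[32,-23.7,-3.5],"spin":0.24}]'

```text
t: 1.45
eef_pos: [0.4172, -0.3469, 0.2666]
tool_rot: [0.0, 1.0, 0.003, 0.0]
contact_force: [-1.0, -1.2, -1.3]
gripper_width: 0.996
```

Request:
arm_command --increments '[{"travel":[25.3,-30.7,-3.5]},{"travel":[25.3,-30.7,-3.5]},{"travel":[25.3,-30.7,-3.5]},{"travel":[25.3,-30.7,-3.5]},{"travel":[25.3,-30.7,-3.5]},{"travel":[25.3,-30.7,-3.5]},{"travel":[25.3,-30.7,-3.5]},{"travel":[25.3,-30.7,-3.5]},{"travel":[25.3,-30.7,-3.5]},{"travel":[25.3,-30.7,-3.5]},{"travel":[25.3,-30.7,-3.5]},{"travel":[25.3,-30.7,-3.5]}]'

```text
invalid input at $.increments[0]: expected keys travel, spin
```

```bash
python3 - <<'E'
from h import *
w=Cam("wrist","pics/w1.png");print(bot.get_obs()["q"].round(2),w.e)
f=np.array([.647,-.04,.09]);s=np.array([-np.sin(np.radians(35)),0,np.cos(np.radians(35))])
print(w.pr([f,f+.05*s]))
E
```

```text
[ 0.67  0.23 -0.1   1.83  0.03  1.09 -1.01] [ 0.49436691 -0.34627015  0.4091141 ]
[[-127.07813791 -113.66021943]
 [-182.15299101  -97.0645033 ]]
```

View pics/w1.png

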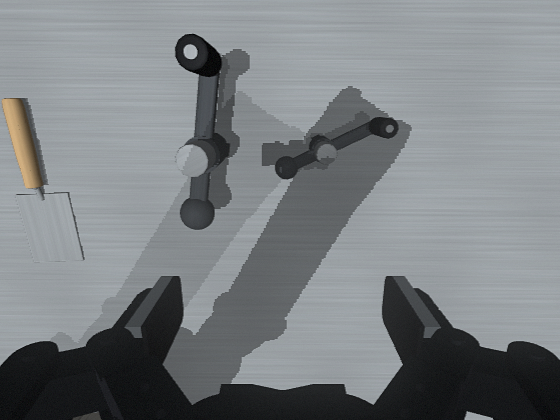

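Request:
arm_command --increments '[{"travel":[25.3,-30.7,-3.5],"spin":0},{"travel":[25.3,-30.7,-3.5],"spin":0},{"travel":[25.3,-30.7,-3.5],"spin":0},{"travel":[25.3,-30.7,-3.5],"spin":0},{"travel":[25.3,-30.7,-3.5],"spin":0},{"travel":[25.3,-30.7,-3.5],"spin":0},{"travel":[25.3,-30.7,-3.5],"spin":0},{"travel":[25.3,-30.7,-3.5],"spin":0},{"travel":[25.3,-30.7,-3.5],"spin":0},{"travel":[25.3,-30.7,-3.5],"spin":0},{"travel":[25.3,-30.7,-3.5],"spin":0},{"travel":[25.3,-30.7,-3.5],"spin":0}]'

```text
t: 2.5
eef_pos: [0.6684, -0.0411, 0.3005]
tool_rot: [0.0, 1.0, 0.001, -0.001]
contact_force: [-0.2, -1.8, -0.1]
gripper_width: 0.999
```

```bash
python3 - <<'E'
from h import *
w=Cam("wrist","pics/w2.png");print(bot.get_obs()["q"].round(2),w.e)
f=np.array([.647,-.04,.09]);s=np.array([-np.sin(np.radians(35)),0,np.cos(np.radians(35))])
p=w.pr([f,f+.05*s]);print(p)
u,v=p.mean(0).astype(int);u0=max(0,u-80);v0=max(0,v-60);w.crop(u0,v0,u0+160,v0+120,5,"pics/w2c.png");print(u0,v0)
E
```

```text
[ 0.15  0.43 -0.26  1.47  0.11  1.25 -1.69] [ 0.7458398  -0.04072571  0.44279367]
[[281.13643484 201.19521397]
 [280.95461242 240.94444011]]
201 161
```

View pics/w2.png

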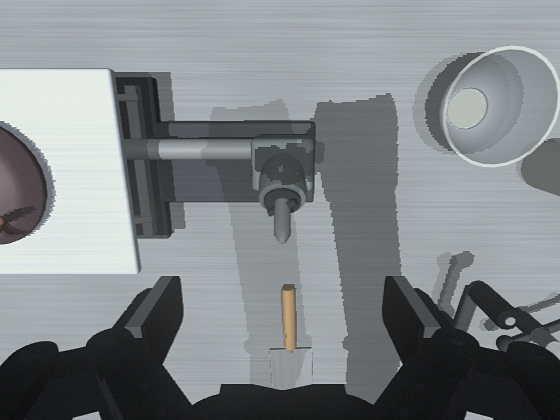

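View pics/w2c.png

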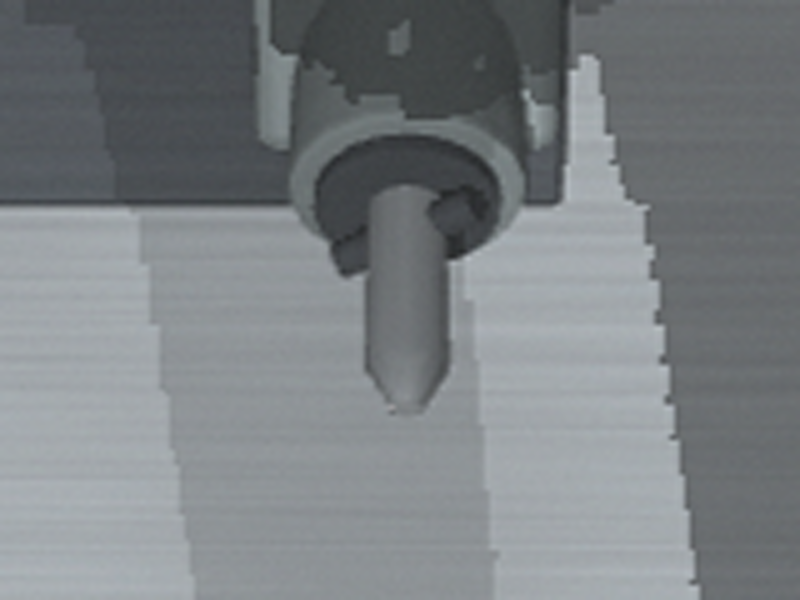

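```bash
cat >> h.py <<'E'
S35=np.sin(np.radians(35));C35=np.cos(np.radians(35))
def axes(hd=0.):
    h=np.array([np.cos(hd),np.sin(hd),0]);l=np.array([-h[1],h[0],0])
    ax=-S35*h+C35*np.array([0,0,1.]);up=np.cross(l,ax) # uphill in-plane
    return ax,up,l
E
python3 - <<'E'
from h import *
from scipy.optimize import least_squares
import pickle
w=Cam("wrist");a=Cam("scene");b=Cam("side")
hd=np.radians(.7)
ax,up,l=axes(hd);print(ax,up,l)
L=np.array([201+340/5,161+253/5]);Rr=np.array([201+482/5,161+207/5]);T=np.array([201+406/5,161+406/5])
def pts(p):
    f=np.array([p[0],p[1],.09]);d=np.cos(p[2])*up+np.sin(p[2])*(-l)
    return np.array([f+.05*ax,f+.006*ax-.017*d,f+.006*ax+.017*d])
def res(p):
    q=pts(p);return np.r_[(w.pr(q)-[T,L,Rr]).ravel(),(a.pr(q[:1])-[247.8,221.3]).ravel()*.7,(b.pr(q[:1])-[253.7,189.7]).ravel()*.7]
r=least_squares(res,[.647,-.04,1.0]);print(r.x,np.degrees(r.x[2]),r.fun.round(1))
f=np.array([*r.x[:2],.09]);print("tip",f+.05*ax)
E
```

```text
[-0.57353363 -0.00700738  0.81915204] [0.81909091 0.01000758 0.57357644] [-0.012217    0.99992537  0.        ]
[ 0.64493666 -0.04326694  1.0986805 ] 62.949755840623936 [ 0.5  0.  -0.7 -0.1 -0.5 -0.4 -0.6 -1.5  0.9 -1.2]
tip [ 0.61625998 -0.04361731  0.1309576 ]
```

```bash
python3 - <<'E'
from h import *
w=Cam("wrist")
T=read_camera("wrist")["tool_from_camera"]
w.R=q2R([0,.99999,.003,0])@T[:3,:3];w.e=np.array([.49436691,-.34627,.40911])
im=cv2.imread("pics/w1.png");cv2.imwrite("pics/w1c.png",cv2.resize(im[20:240,150:420],None,fx=2.7,fy=2.7,interpolation=cv2.INTER_CUBIC))
for n,u,v,z in[("boss",190,158,.106),("handle",191,51,.132),("ball",197,214,.062),("sball",285,167,.045),("shandle",388,127,.09),("sboss",326,153,.07)]:print(n,w.at(u,v,z).round(4))
E
```

```text
boss [ 0.4486 -0.2657  0.106 ]
handle [ 0.5308 -0.2792  0.132 ]
ball [ 0.3829 -0.257   0.062 ]
sball [ 0.4305 -0.3496  0.045 ]
shandle [ 0.4751 -0.4414  0.09  ]
sboss [ 0.4489 -0.3893  0.07  ]
```

View pics/w1c.png

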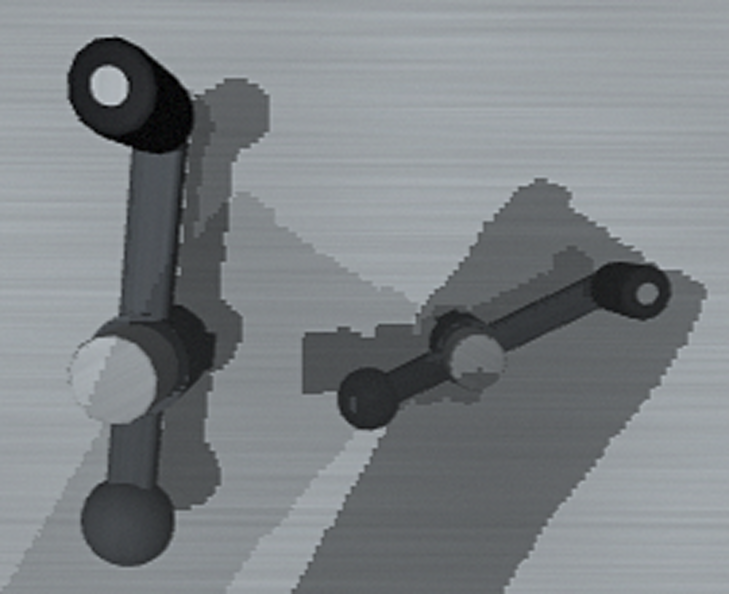

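Request:
arm_command --increments '[{"travel":[-22.3,22.6,9],"spin":-0.12},{"travel":[-22.3,22.6,9],"spin":-0.24},{"travel":[-22.3,22.6,9],"spin":-0.36},{"travel":[-22.3,22.6,9],"spin":-0.48},{"travel":[-22.3,22.6,9],"spin":-0.6},{"travel":[-22.3,22.6,9],"spin":-0.72},{"travel":[-22.3,22.6,9],"spin":-0.84},{"travel":[-22.3,22.6,9],"spin":-0.95},{"travel":[-22.3,22.6,9],"spin":-1.0},{"travel":[-22.3,22.6,9],"spin":-1.0},{"travel":[-22.3,22.6,9],"spin":-1.0}]'

```text
t: 3.72
eef_pos: [0.4456, -0.2676, 0.2117]
tool_rot: [0.0, 0.878, 0.479, 0.0]
contact_force: [0.3, 0.7, 0.7]
gripper_width: 1.002
```

```bash
python3 - <<'E'
from h import *
o=bot.get_obs();w=Cam("wrist","pics/w3.png");M=q2R(o["tool_rot"]);print(o["eef_pos"],M.round(3),o["q"].round(2))
g=np.array([.446,-.267,.073]);print("travel cm",(M.T@(g-o["eef_pos"])*100).round(2))
E
```

```text
[ 0.44560103 -0.26756695  0.21174258] [[ 0.541  0.841  0.001]
 [ 0.841 -0.541 -0.   ]
 [ 0.     0.001 -1.   ]] [ 0.72  0.27 -0.35  1.93  0.11  0.97 -0.25]
travel cm [ 6.000e-02 -1.000e-02  1.387e+01]
```

View pics/w3.png

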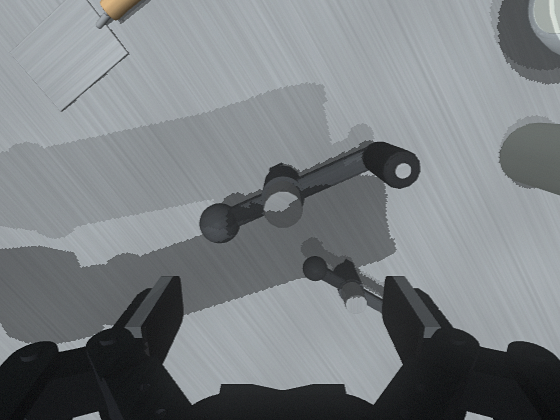

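Request:
arm_command --increments '[{"travel":[0,0,3.5],"spin":0},{"travel":[0,0,7],"spin":0},{"travel":[0,0,10],"spin":0},{"travel":[0,0,12],"spin":0},{"travel":[0,0,13.2],"spin":0},{"travel":[0,0,13.8],"spin":0},{"travel":[0,0,13.8],"spin":0},{"travel":[0,0,13.8],"spin":0}]'

```text
t: 4.43
eef_pos: [0.4469, -0.2671, 0.0742]
tool_rot: [0.001, 0.877, 0.481, 0.001]
contact_force: [-0.7, -0.2, 1.0]
gripper_width: 1.004
```

Request:
arm_command --increments '[{"travel":[0,0,0],"spin":0},{"travel":[0,0,0],"spin":0},{"travel":[0,0,0],"spin":0},{"travel":[0,0,0],"spin":0},{"travel":[0,0,0],"spin":0},{"travel":[0,0,0],"spin":0},{"travel":[0,0,0],"spin":0},{"travel":[0,0,0],"spin":0}]' --gripper 2.0 --force 40

```text
t: 5.1
eef_pos: [0.4461, -0.2675, 0.0739]
tool_rot: [0.0, 0.877, 0.481, 0.0]
contact_force: [-0.7, -0.8, 6.3]
gripper_width: 0.342
```

```bash
python3 - <<'E'
from h import *
o=bot.get_obs();w=Cam("wrist","pics/w4.png");b=Cam("side");b.crop(260,60,400,200,4,"pics/b4.png");print(o["t"],o["eef_pos"],o["gripper_width"]*85.4,o["contact_force"])
E
```

```text
5.1 [ 0.44612358 -0.26745816  0.07393073] 29.21142347386038 [-0.74147916 -0.78762253  6.320881  ]
```

View pics/w4.png

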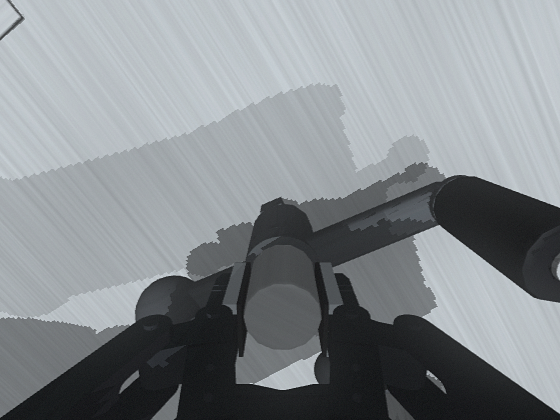

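View pics/b4.png

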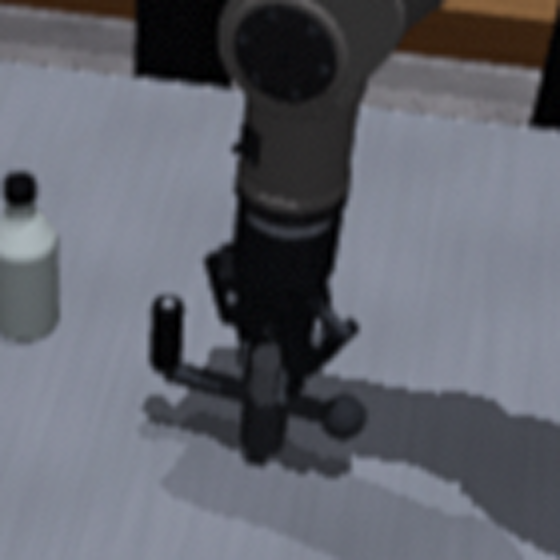

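Request:
arm_command --increments '[{"travel":[0,0,-2],"spin":0},{"travel":[0,0,-5],"spin":0},{"travel":[0,0,-8.5],"spin":0},{"travel":[0,0,-12],"spin":0},{"travel":[0,0,-15],"spin":0},{"travel":[0,0,-17],"spin":0.05},{"travel":[0,0,-18],"spin":0.12},{"travel":[0,0,-18.5],"spin":0.2},{"travel":[0,0,-18.5],"spin":0.3},{"travel":[0,0,-18.5],"spin":0.3}]'

```text
t: 6.03
eef_pos: [0.4448, -0.2668, 0.2575]
tool_rot: [-0.001, 0.94, 0.343, -0.001]
contact_force: [1.2, 0.6, -6.0]
gripper_width: 0.343
```

```bash
python3 - <<'E'
from h import *
o=bot.get_obs();M=q2R(o["tool_rot"]);print(o["eef_pos"],o["contact_force"],o["gripper_width"]*85.4)
g=np.array([.622,-.042,.26]);print("travel cm",(M.T@(g-o["eef_pos"])*100).round(2),"yaw_down",-np.arctan2(M[1,0],M[0,0]))
b=Cam("side");b.crop(260,40,440,180,4,"pics/b5.png")
E
```

```text
[ 0.44479097 -0.26681975  0.25751261] [ 1.16934658  0.58001947 -5.95592672] 29.30592928582401
travel cm [28.03 -5.8  -0.26] yaw_down -0.6992193369062795
```

View pics/b5.png

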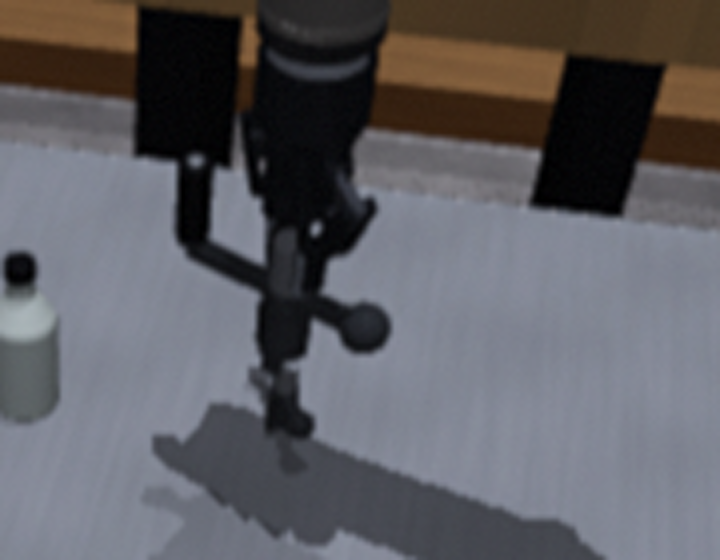

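Request:
arm_command --increments '[{"travel":[1.5,-0.3,0],"spin":0.06},{"travel":[4,-0.8,0],"spin":0.12},{"travel":[7,-1.4,0],"spin":0.2},{"travel":[10,-2,0],"spin":0.28},{"travel":[13,-2.7,0],"spin":0.36},{"travel":[16,-3.3,0],"spin":0.44},{"travel":[19,-3.9,0],"spin":0.52},{"travel":[22,-4.5,0],"spin":0.6},{"travel":[25,-5.2,0],"spin":0.66},{"travel":[27,-5.6,0],"spin":0.7},{"travel":[28,-5.8,0],"spin":0.7},{"travel":[28,-5.8,0],"spin":0.7}]'

```text
t: 7.08
eef_pos: [0.6223, -0.0386, 0.2569]
tool_rot: [-0.001, 1.0, 0.005, -0.001]
contact_force: [-0.0, 0.8, -6.2]
gripper_width: 0.336
```

```bash
python3 - <<'E'
from h import *
o=bot.get_obs();M=q2R(o["tool_rot"]);print(o["eef_pos"],o["contact_force"],o["gripper_width"]*85.4,"yaw_down",-np.arctan2(M[1,0],M[0,0]),o["q"].round(2))
b=Cam("side");b.crop(180,100,330,220,5,"pics/b6.png")
b=Cam("scene");b.crop(180,120,330,240,5,"pics/a6.png")
w=Cam("wrist","pics/w6.png")
E
```

```text
[ 0.62231039 -0.03855836  0.25687989] [-0.04654528  0.76218703 -6.24315637] 28.686126381916466 yaw_down -0.010384014108809174 [ 0.2   0.39 -0.32  1.64  0.13  1.14 -1.71]
```

View pics/b6.png

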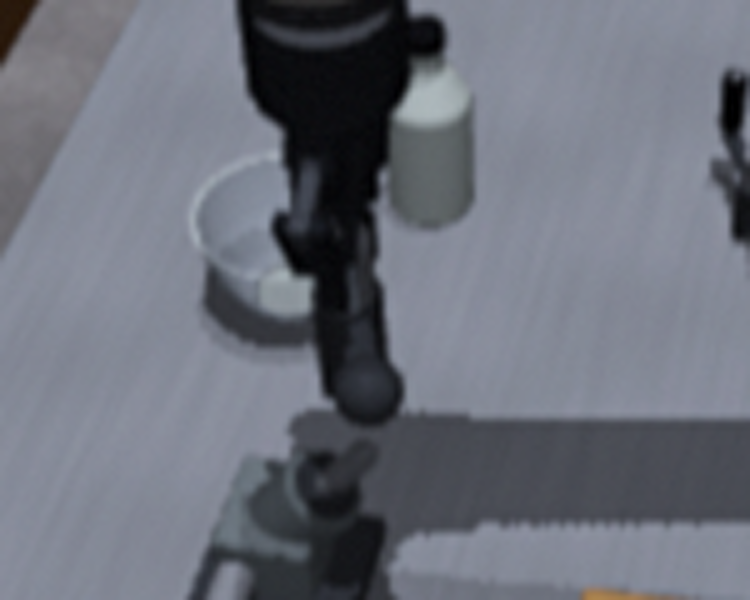

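View pics/a6.png

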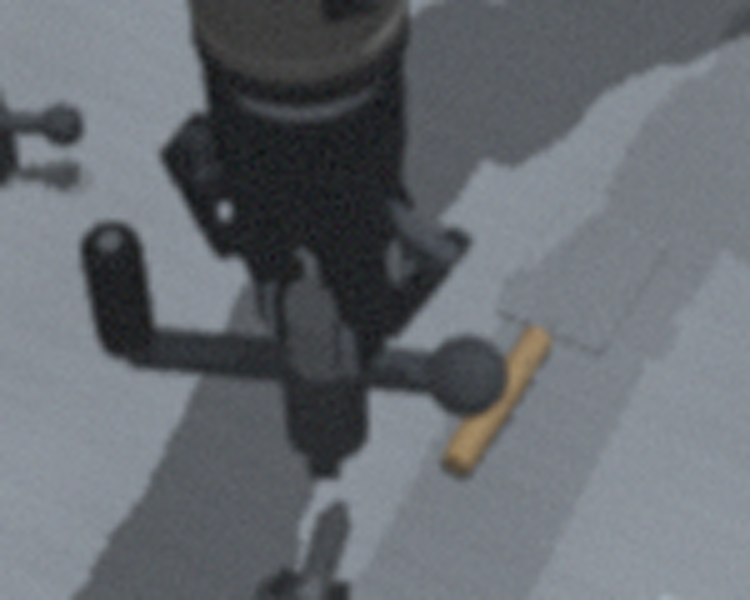

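View pics/w6.png

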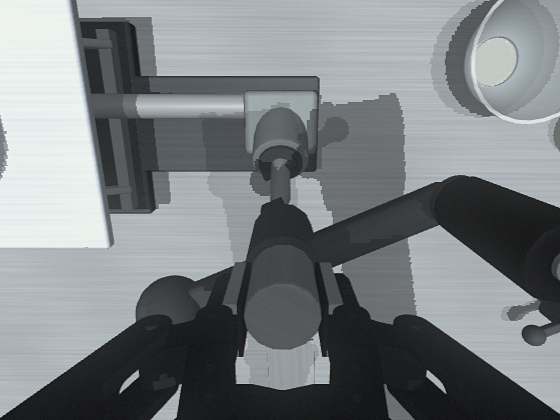

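```bash
cat > tr.py <<'E'
from h import *
tip=np.array([.617,-.038,.131]);g=.093
def tcp(th,s,e):
    a=np.array([-np.sin(th),0,np.cos(th)]);u=np.array([np.cos(th),0,np.sin(th)])
    return tip-s*a+e*u+g*a-[0,0,.019]
E
python3 - <<'E'
from tr import *
o=bot.get_obs();M=q2R(o["tool_rot"]);p=o["eef_pos"]
seq=[(0,-5,5),(0,0,5),(0,4,5),(0,8,5)]+[(t,8+t*.25,5-5*t/35) for t in (3,6,9,12,15,18,21,24,27,30,33,35)]+[(35,s,0) for s in (20,24,28,32,36,40,44,47,50)]
for t,s,e in seq: print(t,round(s,1),(M.T@(tcp(np.radians(t),s/1000,e/1000)-p)*100).round(2))
E
```

```text
0 -5 [ 0.13 -0.58  4.74]
0 0 [ 0.14 -0.58  5.24]
0 4 [ 0.14 -0.58  5.64]
0 8 [ 0.14 -0.58  6.04]
3 8.8 [-0.35 -0.58  6.1 ]
6 9.5 [-0.82 -0.59  6.19]
9 10.2 [-1.29 -0.59  6.31]
12 11.0 [-1.74 -0.59  6.45]
15 11.8 [-2.19 -0.59  6.62]
18 12.5 [-2.62 -0.59  6.81]
21 13.2 [-3.03 -0.59  7.03]
24 14.0 [-3.43 -0.6   7.26]
27 14.8 [-3.81 -0.6   7.52]
30 15.5 [-4.17 -0.6   7.8 ]
33 16.2 [-4.51 -0.6   8.09]
35 16.8 [-4.73 -0.6   8.3 ]
35 20 [-4.54 -0.6   8.57]
35 24 [-4.31 -0.6   8.89]
35 28 [-4.08 -0.6   9.22]
35 32 [-3.85 -0.6   9.55]
35 36 [-3.62 -0.6   9.88]
35 40 [-3.39 -0.6  10.2 ]
35 44 [-3.16 -0.6  10.53]
35 47 [-2.99 -0.6  10.78]
35 50 [-2.82 -0.6  11.02]
```

```bash
python3 - <<'E'
from h import *
for i in range(3):
    o=bot.get_obs();print(o["t"],o["eef_pos"].round(4),o["joint_vel"].round(3)[:3]);w=Cam("wrist","pics/w7.png")
w.crop(220,130,360,250,5,"pics/w7c.png")
E
```

```text
7.2333 [ 0.6208 -0.0438  0.2574] [ 0.012 -0.011  0.008]
7.2833 [ 0.6209 -0.0441  0.2577] [ 0.005 -0.007 -0.   ]
7.3333 [ 0.621  -0.0441  0.258 ] [-0.001 -0.005 -0.004]
```

View pics/w7c.png

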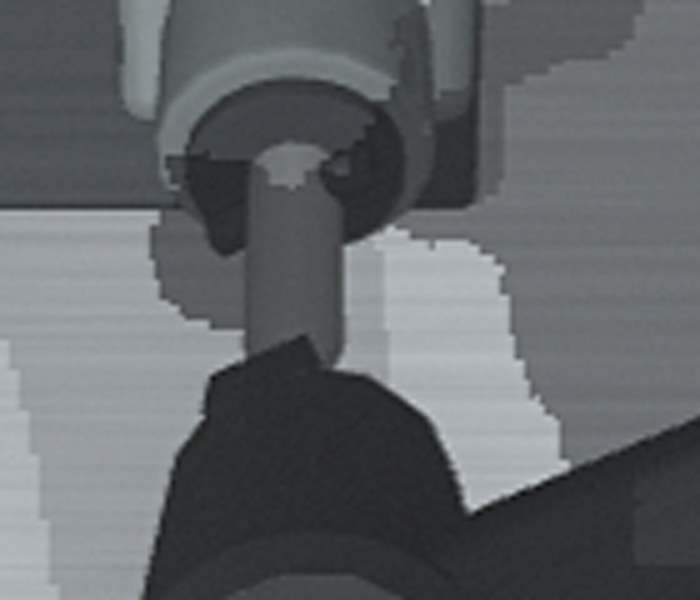

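Request:
arm_command --increments '[{"travel":[0.1,-0.15,1.5],"spin":0},{"travel":[0.1,-0.3,3.0],"spin":0},{"travel":[0.1,-0.3,4.2],"spin":0},{"travel":[0.1,-0.3,4.8],"spin":0},{"travel":[0.1,-0.3,4.8],"spin":0},{"travel":[0.1,-0.3,4.8],"spin":0}]'

```text
t: 7.88
eef_pos: [0.6228, -0.0394, 0.2104]
tool_rot: [0.0, 1.0, 0.001, -0.0]
contact_force: [0.1, -0.1, -7.1]
gripper_width: 0.336
```

```bash
python3 - <<'E'
from h import *
a=Cam("scene");a.crop(200,160,300,240,7,"pics/a8.png")
o=bot.get_obs();print(o["t"],o["eef_pos"].round(4),o["contact_force"])
w=Cam("wrist","pics/w8.png")
w.crop(220,130,360,250,5,"pics/w8c.png")
b=Cam("side");b.crop(210,130,310,210,7,"pics/b8.png")
E
```

```text
7.9333 [ 0.6233 -0.0393  0.211 ] [ 0.02735032 -0.21917468 -5.61590223]
```

View pics/w8c.png

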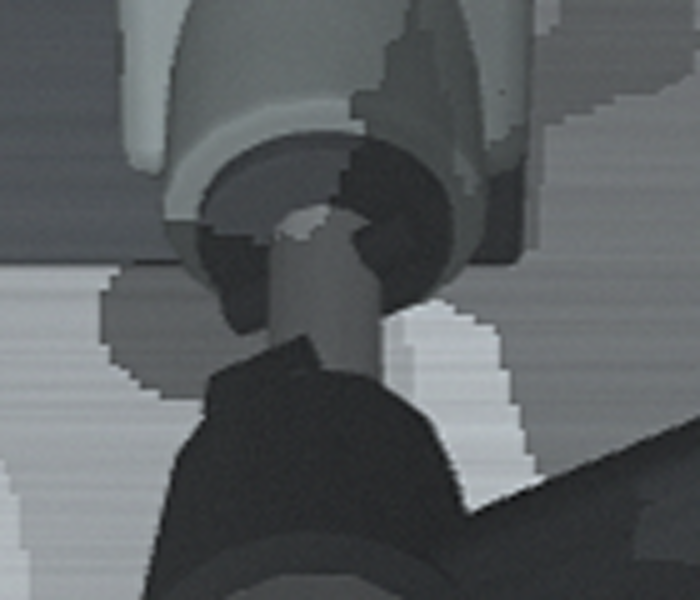

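View pics/a8.png

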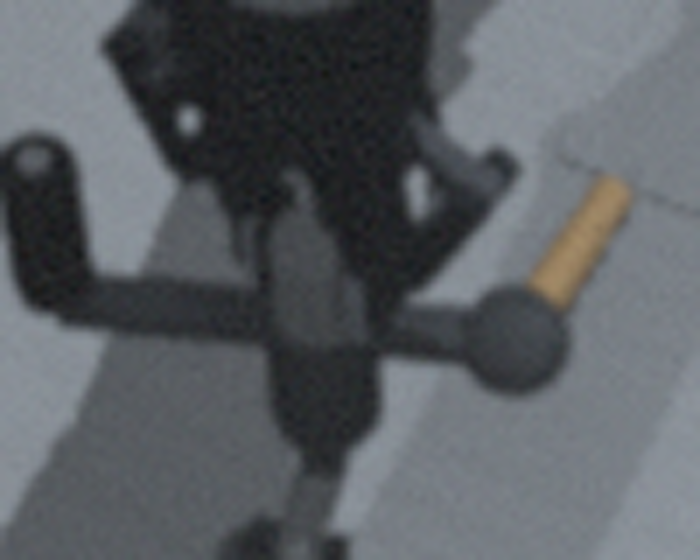

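View pics/b8.png

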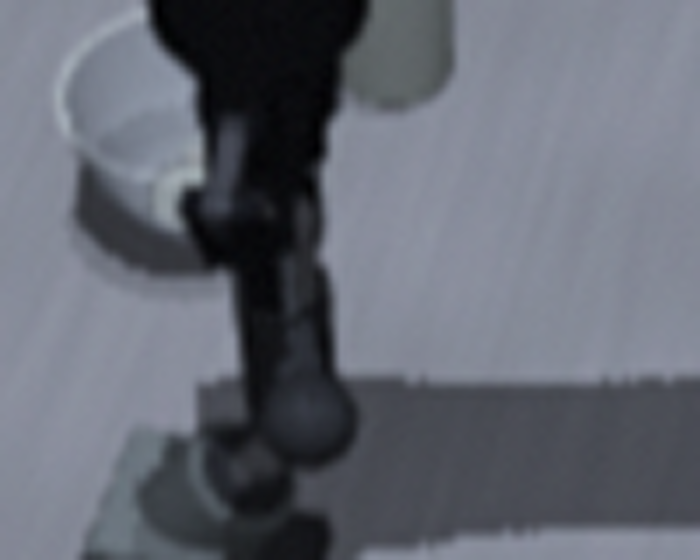

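Request:
arm_command --increments '[{"travel":[0,0,0.3],"spin":0},{"travel":[0,0,0.6],"spin":0},{"travel":[0,0,0.9],"spin":0},{"travel":[0,0,1.2],"spin":0},{"travel":[0,0,1.2],"spin":0}]' --gripper 2.0 --force 25

```text
t: 8.45
eef_pos: [0.6223, -0.0389, 0.1974]
tool_rot: [0.0, 1.0, 0.001, -0.001]
contact_force: [-0.2, -0.4, -5.4]
gripper_width: 0.332
```

```bash
python3 - <<'E'
from h import *
a=Cam("scene");a.crop(200,160,300,240,7,"pics/a9.png")
o=bot.get_obs();print(o["t"],o["eef_pos"].round(4),o["contact_force"],o["gripper_width"]*85.4)
w=Cam("wrist","pics/w9.png")
w.crop(220,130,360,250,5,"pics/w9c.png")
E
```

```text
8.5 [ 0.6225 -0.0389  0.1977] [-0.13556664  0.78029337 -4.86157385] 28.723214603385074
```

View pics/w9c.png

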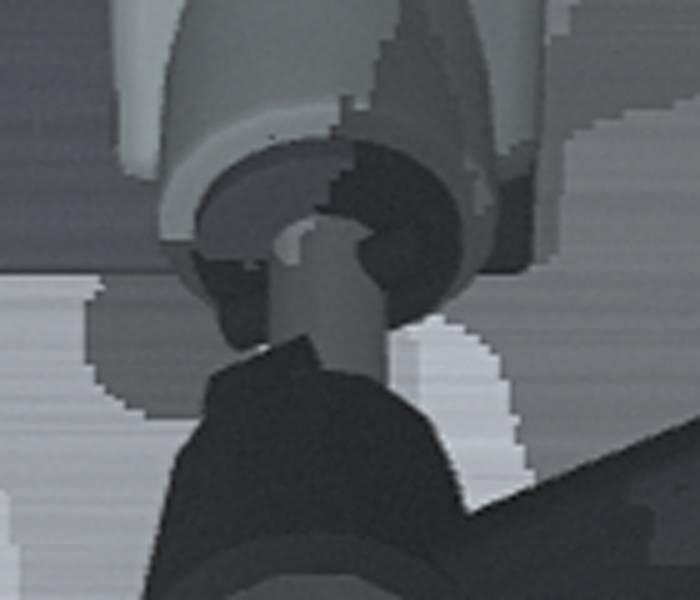

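View pics/a9.png

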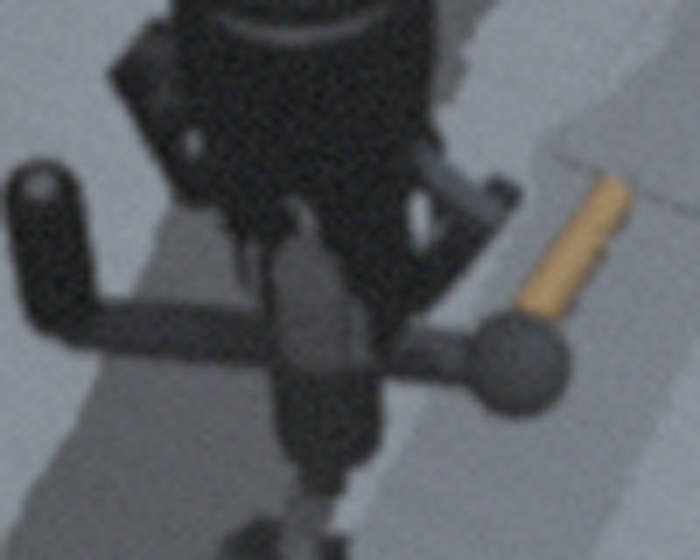

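Request:
arm_command --increments '[{"travel":[0,0,0.2],"spin":0},{"travel":[-0.3,0,0.3],"spin":0},{"travel":[-0.7,0.05,0.3],"spin":0},{"travel":[-1.0,0.1,0.35],"spin":0},{"travel":[-1.4,0.1,0.4],"spin":0},{"travel":[-1.4,0.1,0.4],"spin":0}]'

```text
t: 9.05
eef_pos: [0.6093, -0.0394, 0.1951]
tool_rot: [-0.0, 1.0, 0.002, 0.001]
contact_force: [3.7, 1.2, -4.4]
gripper_width: 0.34
```

```bash
python3 - <<'E'
from h import *
a=Cam("scene");a.crop(200,160,300,240,7,"pics/a10.png")
o=bot.get_obs();print(o["t"],o["eef_pos"].round(4),o["contact_force"],o["gripper_width"]*85.4,o["torque"])
w=Cam("wrist","pics/w10.png")
w.crop(200,130,360,250,5,"pics/w10c.png")
E
```

```text
9.1 [ 0.6094 -0.0394  0.1951] [ 3.63246938  1.09610171 -3.30771536] 28.739329823515085 [ 0.56427163 -1.01794073  0.10901029]
```

View pics/w10c.png

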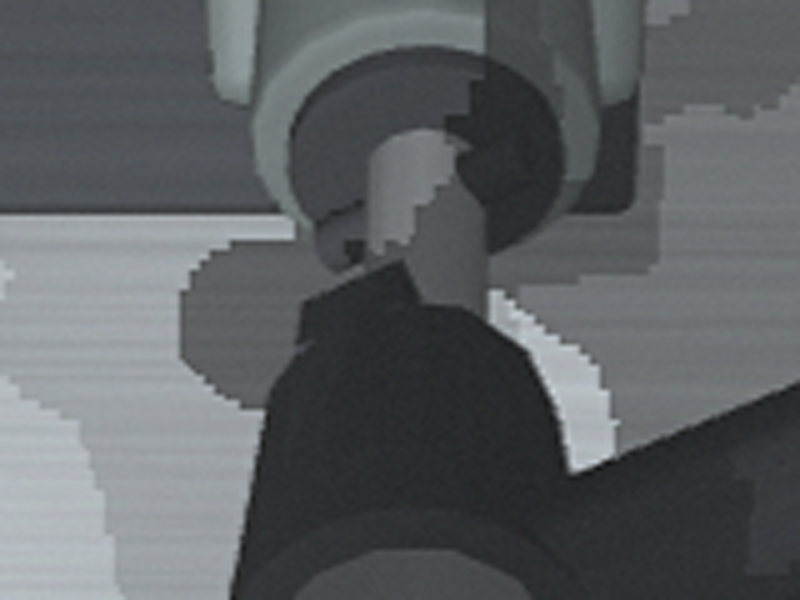

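View pics/a10.png

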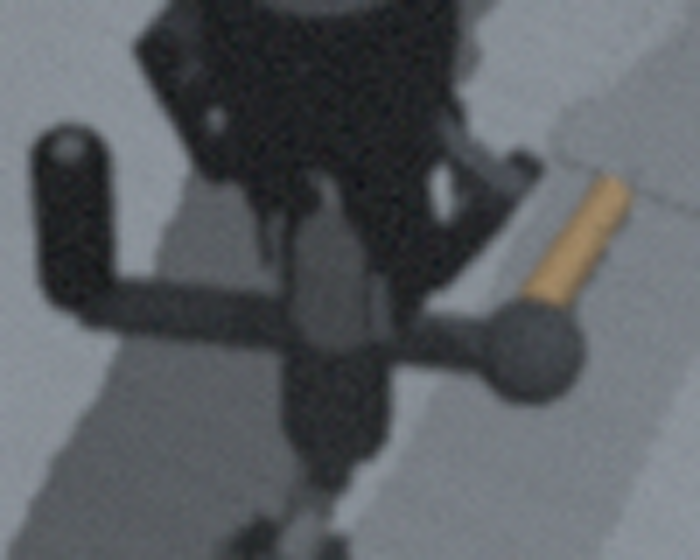

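Request:
arm_command --increments '[{"travel":[-0.5,0,0.15],"spin":0},{"travel":[-0.9,0,0.3],"spin":0},{"travel":[-1.35,0,0.55],"spin":0},{"travel":[-1.8,0,0.8],"spin":0},{"travel":[-2.2,0,1.0],"spin":0},{"travel":[-2.2,0,1.0],"spin":0}]'

```text
t: 9.65
eef_pos: [0.5855, -0.0398, 0.1838]
tool_rot: [-0.0, 1.0, 0.002, -0.001]
contact_force: [1.5, 2.5, -0.3]
gripper_width: 0.336
```

```bash
python3 - <<'E'
from h import *
a=Cam("scene");a.crop(200,160,300,240,7,"pics/a11.png")
o=bot.get_obs();print(o["t"],o["eef_pos"].round(4),o["contact_force"],o["gripper_width"]*85.4,o["torque"])
w=Cam("wrist","pics/w11.png")
b=Cam("side");b.crop(210,130,310,210,7,"pics/b11.png")
E
```

```text
9.7 [ 0.5859 -0.0398  0.1839] [ 0.99312238  2.1815788  -0.94235022] 28.627722239822443 [ 0.7543956  -0.55078965  0.1373058 ]
```

View pics/w11.png

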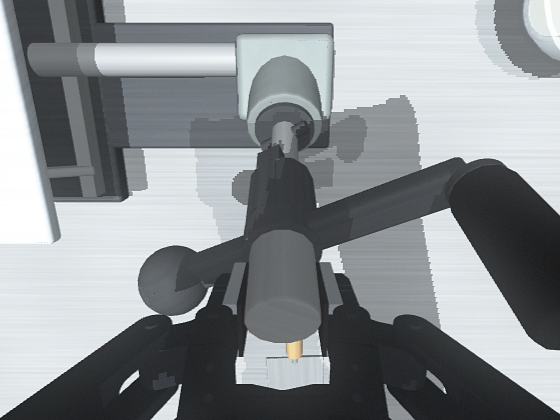

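View pics/a11.png

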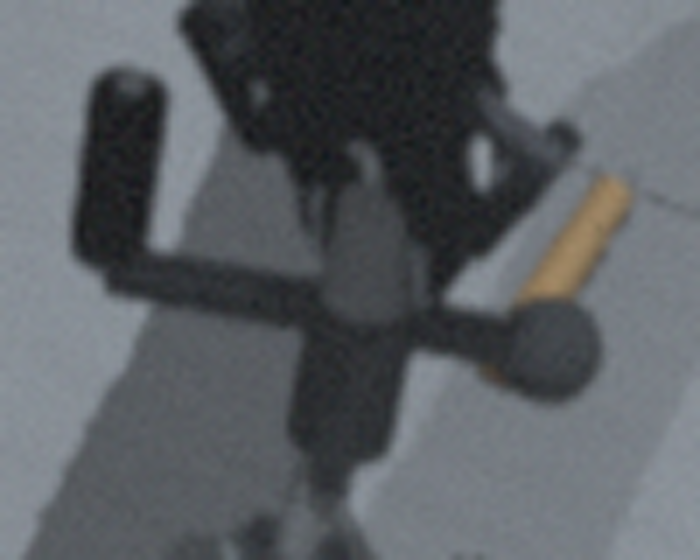

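View pics/b11.png

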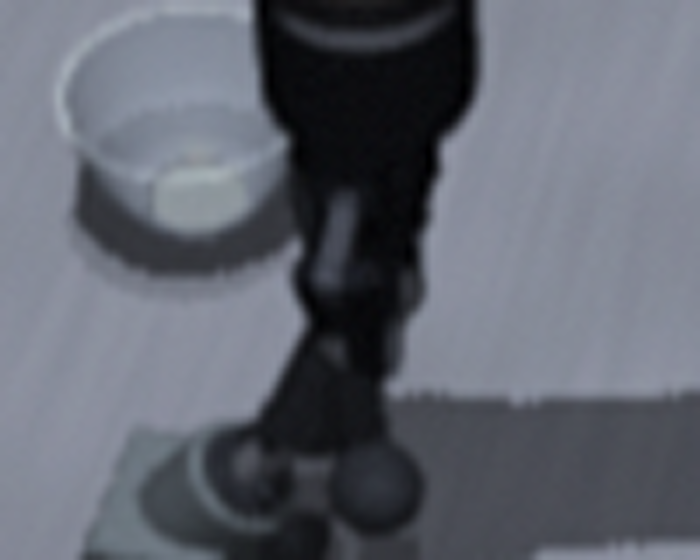

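Request:
arm_command --increments '[{"travel":[-0.4,0,0.3],"spin":0},{"travel":[-0.8,0,0.6],"spin":0},{"travel":[-1.2,0,0.95],"spin":0},{"travel":[-1.2,0,1.0],"spin":0}]'

```text
t: 10.13
eef_pos: [0.5733, -0.0402, 0.1733]
tool_rot: [0.0, 1.0, 0.001, -0.001]
contact_force: [0.8, 2.2, 0.1]
gripper_width: 0.342
```

Request:
arm_command --increments '[{"travel":[0.2,0,0.3],"spin":0},{"travel":[0.4,0,0.6],"spin":0},{"travel":[0.6,0,0.9],"spin":0},{"travel":[0.8,0,1.2],"spin":0},{"travel":[0.8,0,1.2],"spin":0}]'

```text
t: 10.55
eef_pos: [0.5832, -0.0407, 0.1613]
tool_rot: [0.0, 1.0, 0.001, -0.0]
contact_force: [5.2, 0.4, -5.1]
gripper_width: 0.337
```

```bash
python3 - <<'E'
from h import *
a=Cam("scene");a.crop(200,160,300,240,7,"pics/a12.png")
o=bot.get_obs();print(o["t"],o["eef_pos"].round(4),o["contact_force"],o["gripper_width"]*85.4,o["torque"])
w=Cam("wrist","pics/w12.png")
E
```

```text
10.6 [ 0.5832 -0.0407  0.1615] [ 4.51932081 -0.29199129 -5.3365813 ] 28.81572488594314 [-0.14762461 -1.00859066  0.00881478]
```

View pics/w12.png

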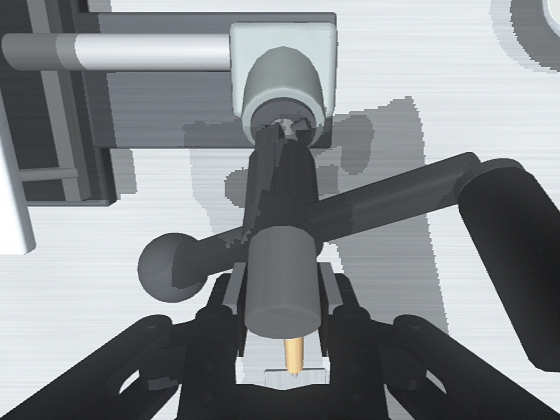

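View pics/a12.png

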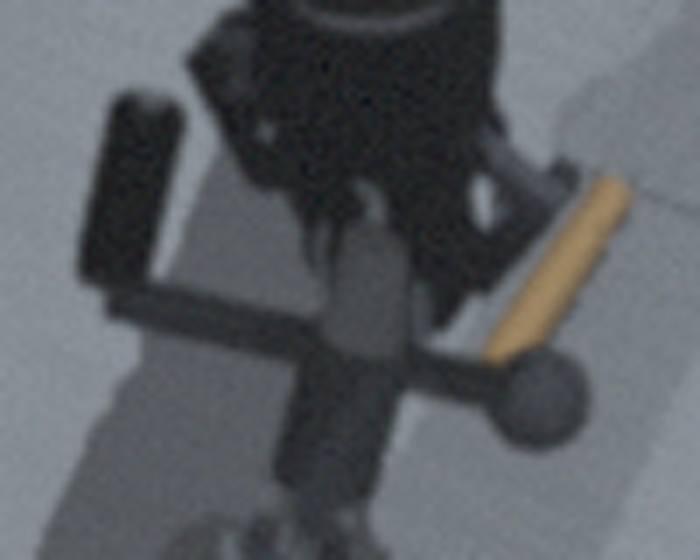

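Request:
arm_command --increments '[{"travel":[0.2,0,0.3],"spin":0},{"travel":[0.4,0,0.6],"spin":0},{"travel":[0.6,0,0.9],"spin":0},{"travel":[0.8,0,1.2],"spin":0},{"travel":[1.0,0,1.5],"spin":0},{"travel":[1.05,0,1.6],"spin":0},{"travel":[1.05,0,1.6],"spin":0}]'

```text
t: 11.23
eef_pos: [0.5906, -0.0405, 0.1473]
tool_rot: [0.001, 1.0, 0.001, -0.003]
contact_force: [-13.6, -1.3, 18.4]
gripper_width: 0.343
```

```bash
python3 - <<'E'
from h import *
a=Cam("scene");a.crop(200,160,300,240,7,"pics/a13.png")
o=bot.get_obs();print(o["t"],o["eef_pos"].round(4),o["contact_force"],o["gripper_width"]*85.4,o["torque"])
w=Cam("wrist","pics/w13.png");w.crop(200,0,360,150,5,"pics/w13c.png")
E
```

```text
11.2833 [ 0.5906 -0.0405  0.1474] [-13.12872374  -1.43450277  16.15517339] 28.664044922811875 [-0.38277397  2.37332554  0.05480086]
```

View pics/w13c.png

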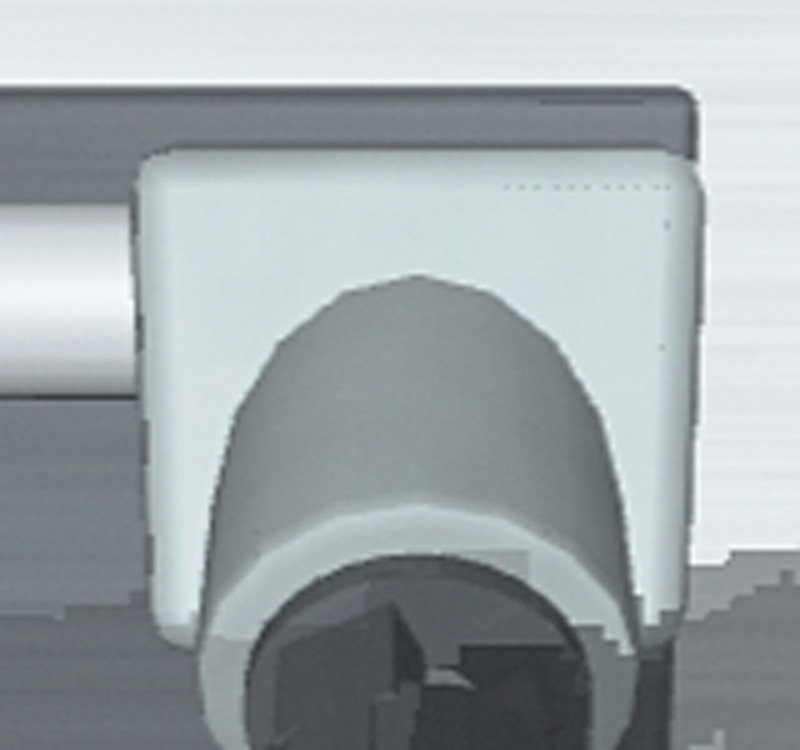

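View pics/a13.png

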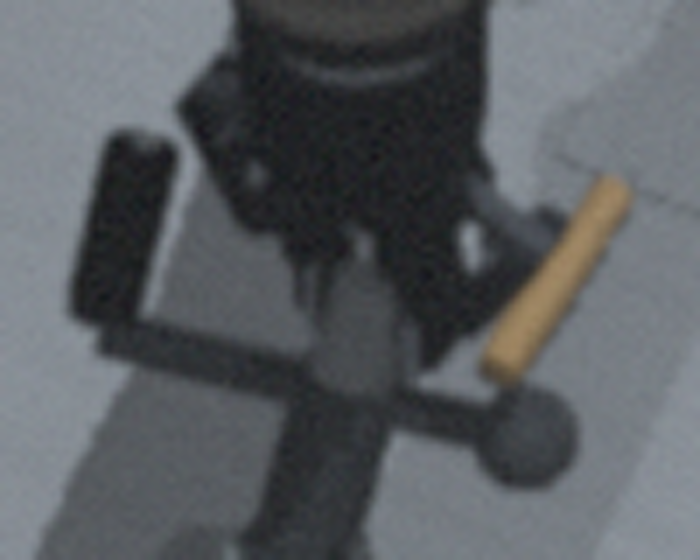

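```bash
python3 - <<'E'
import cv2
im=cv2.imread("pics/w13.png");cv2.imwrite("pics/w13d.png",cv2.resize(im[70:220,200:360],None,fx=5,fy=5,interpolation=cv2.INTER_CUBIC)[:,:])
E
```

```text
(no output)
```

View pics/w13d.png

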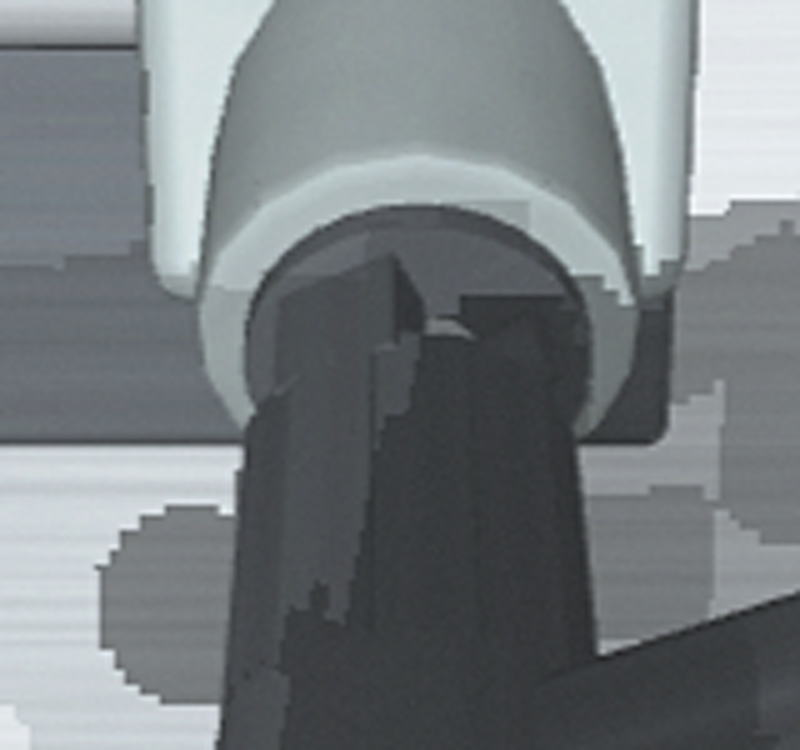

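```bash
cat > ov.py <<'E'
from h import *
def circ(c,r,ax,up,l,n=60):
    t=np.linspace(0,2*np.pi,n);return c+r*(np.cos(t)[:,None]*up+np.sin(t)[:,None]*l)
def draw(w,foot,u0,v0,u1,v1,k,f,hs=(0,10),hd=.012,img=None):
    ax,up,l=axes(hd);im=cv2.resize((w.im if img is None else img)[v0:v1,u0:u1],None,fx=k,fy=k,interpolation=cv2.INTER_CUBIC)
    def pl(P,c): 
        q=(w.pr(P)-[u0,v0]+.5)*k;cv2.polylines(im,[q.round().astype(int)],False,c,1)
    pl(circ(foot,.02,ax,up,l),(0,255,255))
    for h,c in zip(hs,((0,0,255),(0,255,0))): pl(circ(foot+h/1000*ax,.018,ax,up,l),c)
    cv2.imwrite(f,im)
E
python3 - <<'E'
from ov import *
w=Cam("wrist");o=bot.get_obs();print(o["eef_pos"],o["contact_force"])
draw(w,np.array([.6455,-.041,.09]),200,70,360,220,5,"pics/ov1.png")
E
```

```text
[ 0.59062841 -0.04045835  0.14736615] [-13.16637334  -1.81551669  17.2655115 ]
```

View pics/ov1.png

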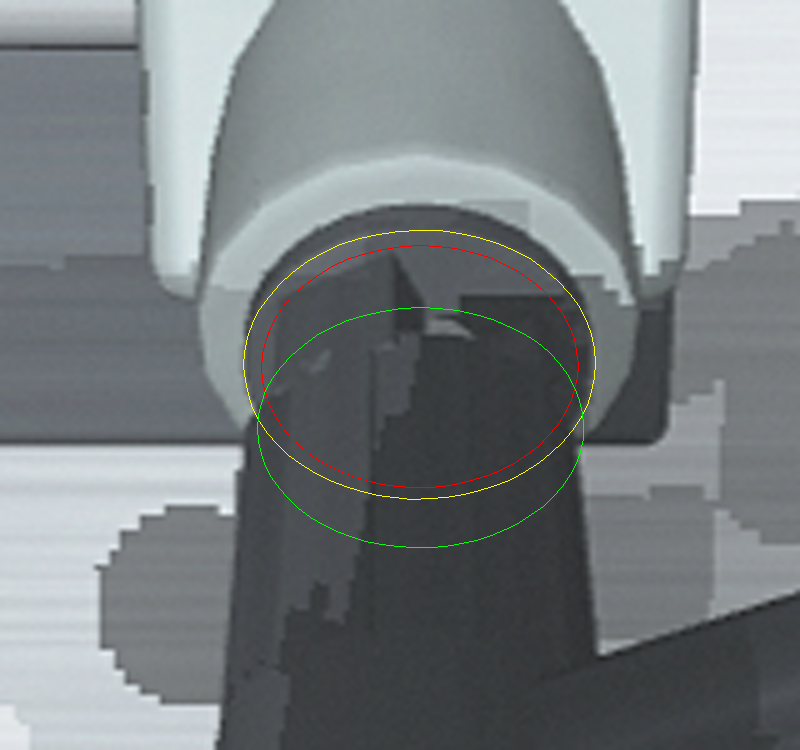

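Request:
arm_command --increments '[{"travel":[0.2,0,0.1],"spin":0},{"travel":[0.4,0,0.2],"spin":0},{"travel":[0.4,0,0.2],"spin":0},{"travel":[0.4,0,0.2],"spin":0}]'

```text
t: 11.72
eef_pos: [0.5908, -0.0405, 0.1465]
tool_rot: [0.001, 1.0, 0.001, -0.007]
contact_force: [-30.1, -2.1, 38.3]
gripper_width: 0.343
```

```bash
python3 - <<'E'
from ov import *
w=Cam("wrist");o=bot.get_obs();print(o["t"],o["eef_pos"],o["contact_force"])
draw(w,np.array([.6483,-.041,.09]),200,50,360,200,5,"pics/ov2.png",hs=(0,5))
E
```

```text
11.7667 [ 0.59082488 -0.04050596  0.14654037] [-29.83186258  -2.26573747  38.07058393]
```

View pics/ov2.png

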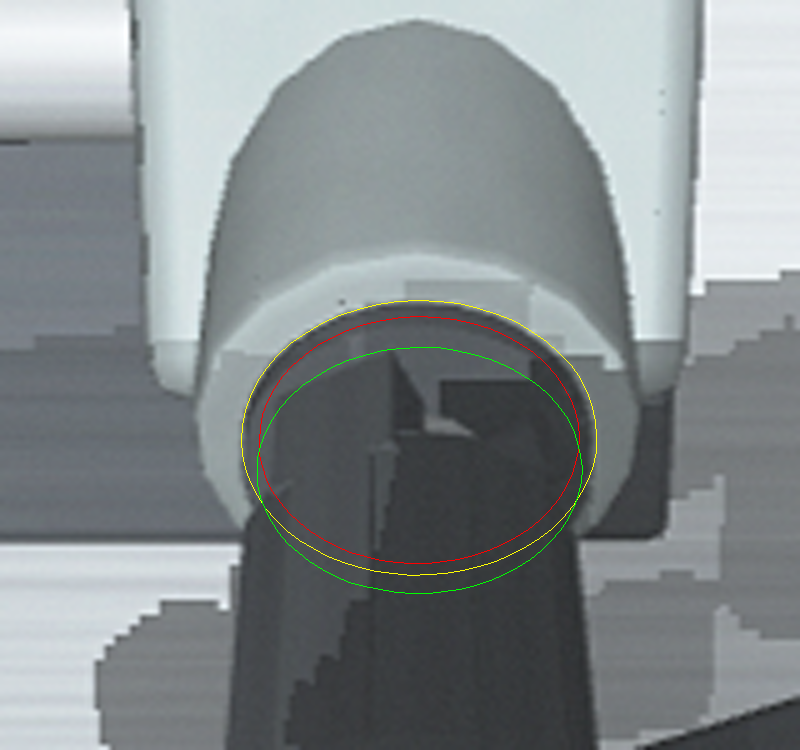

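```bash
python3 - <<'E'
from ov import *
a=Cam("scene");a.crop(195,160,295,260,6,"pics/a14.png")
b=Cam("side");b.crop(200,120,300,220,6,"pics/b14.png")
w=Cam("wrist","pics/w14.png")
E
```

```text
(no output)
```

View pics/a14.png

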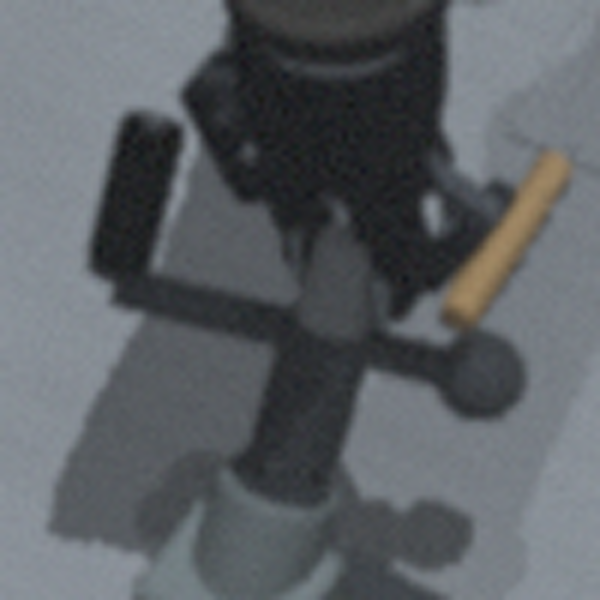

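View pics/b14.png

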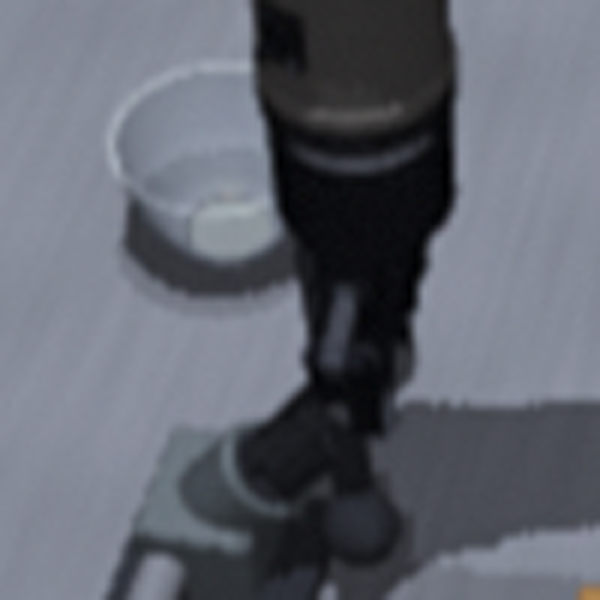

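```bash
python3 - <<'E'
from h import *
from scipy.optimize import least_squares
a=Cam("scene");b=Cam("side");ax,up,l=axes(.01)
x,e=tri((a,275.5,222.2),(b,260.3,207.5));print("ball",x,e)
for fx in (.6455,.6475,.6495):
    f=np.array([fx,-.041,.09])
    def P(h,ph,c): xd=np.cos(ph)*up-np.sin(ph)*l;return f+(h+c[2])*ax+c[0]*xd
    def res(p): return np.r_[(a.pr(P(p[0],p[1],(-.062,0,.062)))-[275.5,222.2]).ravel(),(b.pr(P(p[0],p[1],(-.062,0,.062)))-[260.3,207.5]).ravel(),.5*(a.pr(P(p[0],p[1],(.085,0,.132)))-[220.3,180.8]).ravel()]
    r=least_squares(res,[0.,1.1],x_scale=[.01,1]);print(fx,"h mm",r.x[0]*1e3,"az",np.degrees(r.x[1]),r.fun.round(1))
E
```

```text
ball [0.58635134 0.01620432 0.12635353] [[-0.1, -0.2], [-0.1, 0.2]]
0.6455 h mm -1.499334261498911 az 61.98512844740953 [-1.2  0.1  0.2  0.1  0.4 -0.7]
0.6475 h mm -0.028220873474386843 az 61.100143259117544 [-1.5 -0.   0.1 -0.3  0.2 -0.6]
0.6495 h mm 1.4616362938141374 az 60.26251632402961 [-1.8 -0.1 -0.1 -0.6  0.  -0.5]
```

Request:
arm_command --increments '[{"travel":[-0.3,0,-0.2],"spin":0},{"travel":[-0.6,0,-0.45],"spin":0},{"travel":[-0.6,0,-0.45],"spin":0},{"travel":[-0.6,0,-0.45],"spin":0}]'

```text
t: 12.35
eef_pos: [0.5908, -0.0401, 0.1481]
tool_rot: [0.0, 1.0, 0.001, -0.001]
contact_force: [0.4, -1.0, -4.7]
gripper_width: 0.339
```

Request:
arm_command --increments '[{"travel":[0,0,0],"spin":0},{"travel":[0,0,0],"spin":0},{"travel":[0,0,0],"spin":0},{"travel":[0,0,0],"spin":0},{"travel":[0,0,0],"spin":0}]' --gripper 5.0

```text
t: 12.77
eef_pos: [0.5917, -0.0398, 0.1489]
tool_rot: [-0.0, 1.0, 0.001, 0.0]
contact_force: [1.4, 0.2, 0.6]
gripper_width: 0.586
```

Request:
arm_command --increments '[{"travel":[0,0,-2],"spin":0},{"travel":[0,0,-5],"spin":0},{"travel":[0,0,-8],"spin":0},{"travel":[0,0,-11],"spin":0},{"travel":[0,0,-12],"spin":0},{"travel":[0,0,-12],"spin":0}]'

```text
t: 13.27
eef_pos: [0.5933, -0.0398, 0.2723]
tool_rot: [0.0, 1.0, 0.001, 0.003]
contact_force: [0.5, 0.5, -0.2]
gripper_width: 0.584
```

```bash
python3 - <<'E'
from h import *
for i in range(3): w=Cam("wrist")
o=bot.get_obs();M=q2R(o["tool_rot"]);print(o["t"],o["eef_pos"],o["contact_force"],o["gripper_width"]*85.4,o["q"].round(2),M.round(3))
w=Cam("wrist","pics/w15.png");a=Cam("scene","pics/a15.png");b=Cam("side","pics/b15.png")
# numerical checks: handle cap bright spot in each cam; predictions
ax,up,l=axes(.01);f=np.array([.6475,-.041,.09]);ph=np.radians(61);xd=np.cos(ph)*up-np.sin(ph)*l
H=f+.132*ax+.085*xd;B=f+.062*ax-.062*xd;T=f+.106*ax
for n,c in(("w",w),("a",a),("b",b)): print(n,c.pr([H,B,T]).round(1).tolist())
E
```

```text
13.4167 [ 0.59055209 -0.04005956  0.26730753] [ 0.84807992 -0.23006987 -0.09953985] 49.953488274105936 [ 0.22  0.33 -0.33  1.7   0.12  1.13 -1.71] [[ 1.     0.003 -0.002]
 [ 0.003 -1.    -0.   ]
 [-0.002  0.    -1.   ]]
w [[414.4, 216.8], [221.1, 202.0], [284.4, 222.7]]
a [[220.7, 179.7], [274.0, 222.1], [253.9, 199.2]]
b [[263.7, 146.7], [260.4, 207.2], [264.7, 179.2]]
```

```bash
python3 - <<'E'
import cv2,numpy as np
g=cv2.cvtColor(cv2.imread("pics/w15.png"),cv2.COLOR_BGR2GRAY)
ch=" .:-=+*#%@"
def asc(u0,v0,u1,v1,s):
    r=cv2.resize(g[v0:v1,u0:u1],None,fx=1/s,fy=1/(2*s),interpolation=cv2.INTER_AREA)
    for i,row in enumerate(r): print("%3d "%(v0+i*2*s),"".join(ch[min(9,int(x)*10//256)] for x in row))
asc(180,140,480,300,2)
E
```

```text
140  -----------------------------------------::::::::::::::::..........::-====----------=====--::......:...::::::::::=************########################
144  *****************************************::::::::::::::::::...---------==----------::::.......:::::...............-**************#####################
148  **************++++**********************+:::::::::::::::::....---------==-----:::........::::::::..................-+***************##################
152  *********************************=====+*+.:::::::::::::::.....:----------::........:::::::::::::....................:*****############################
156  *****************************++----------:::::::::::::::......:---::::........::::::::::::::::::.....................-*********#######################
160  *****************************=-----------::::::::::::::........:........:::::::::::.:::::::::::.......................=*******########################
164  *****************************-----------::::::::::::::.............::::::::::.:::::::::::::.:::---....................:*****#*########################
168  ***
[... 4439 characters left out ...]
***#*......:-----:.....:==================**###########################*****
284  ###+:....:------:......:#####**********************++****+==*******************.......------:......=================*#*#*######################*******
288  **+:....:-------.......:***************************++****+==***************#*#*........------:.....:================+#**##*#*###########**************
292  *+......-------:.......:*#####**********************+****+==*******#**##*****#+........:------:.....:===============+#*########################*******
296  +......:------:........:*#####**********************+****+==****##############+.........:------:......-==============#################################
```

Request:
arm_command --increments '[{"travel":[1.0,2.5,0],"spin":0},{"travel":[2.0,5.0,0],"spin":0},{"travel":[2.8,7.5,0],"spin":0},{"travel":[2.8,7.5,1],"spin":0},{"travel":[2.8,7.5,3],"spin":0},{"travel":[2.8,7.5,5],"spin":0},{"travel":[2.8,7.5,7],"spin":0},{"travel":[2.8,7.5,8.5],"spin":0},{"travel":[2.8,7.5,9],"spin":0},{"travel":[2.8,7.5,9],"spin":0}]'

```text
t: 14.4
eef_pos: [0.6182, -0.1147, 0.1765]
tool_rot: [-0.0, 1.0, 0.001, -0.002]
contact_force: [0.6, 0.7, 0.2]
gripper_width: 0.587
```

Request:
arm_command --increments '[{"travel":[0,0,0],"spin":0},{"travel":[0,0,0],"spin":0},{"travel":[0,0,0],"spin":0},{"travel":[0,0,0],"spin":0},{"travel":[0,0,0],"spin":0},{"travel":[0,0,0],"spin":0}]' --gripper 1.5 --force 40

```text
t: 14.9
eef_pos: [0.6202, -0.1155, 0.1799]
tool_rot: [0.0, 1.0, 0.001, 0.001]
contact_force: [-0.5, -2.4, 5.4]
gripper_width: 0.29
```

```bash
python3 - <<'E'
from h import *
o=bot.get_obs();print(o["t"],o["eef_pos"],o["contact_force"],o["gripper_width"]*85.4)
w=Cam("wrist","pics/w16.png");a=Cam("scene","pics/a16.png");b=Cam("side","pics/b16.png")
g=cv2.cvtColor(w.im,cv2.COLOR_BGR2GRAY);ch=" .:-=+*#%@"
r=cv2.resize(g[100:420,100:480],None,fx=1/3,fy=1/6,interpolation=cv2.INTER_AREA)
for i,row in enumerate(r): print("%3d "%(100+i*6),"".join(ch[min(9,int(x)*10//256)] for x in row))
E
```

```text
14.9 [ 0.62021587 -0.11554011  0.17986999] [-0.49394152 -2.36014087  5.44012652] 24.76715926054184
100  %%%%%%%%%%%##########%%%%%%%%%%%%%%%%%%%#*-::-::+#%%%%%%%%%%%%%%%%%%%%%%%%%%%%%%%%%%%%%%%%%%%%%%%%##****##*+====+#@%***########
106  %%%%%%%%%%%############*******#%%%%%%%%%#*-::-::+#%%%%%%%%%%%%%%%%%%%%%#+++++*###############*****+++++++####++===+#@%#********
112  ####################*+++++++++++*#%%%%%%#*=::-::+*%%%%%%%%%######%%%%%%++++++++++++++++++++++++++++++++++*%%%###**+++*%@%#***##
118  +++++++++++*######+++++++++++++===+#%%%%#*=:::::=+################%%%#++++++++++++++++++++++++++++++++++++%%%%%%%%%%%%%%@@@@@%%
124  ============#####+++++++++==========*###*+=:::::=*################%%%*++++++++++++++++++++++++++++++++++++%%%%%%%%%%%%%%%%%%%%@
130  ============*###++++++++++========---+##*+=:::::=+#################*++++++++++++++++++++++++++++++++++++++#%%%%%%%%%%%%%%%%%%%%
136  ============*##+++++++++==========----*#*+=-::::=+##################*+++++++++++++++++++++++++++++++++++++#%%%%%%%%%%%%%%%%%%%%
142  ============+#*+++++++++=========-----=#**=-::::==###############
[... 5347 characters left out ...]
.................:*%*..............
388  ........==.................=..............................:---::..............................:.................=-.............
394  .........................=#*..................................................................==:..............................
400  .......................-#%%-..................................................................-++=:............................
406  .....................-#%%%#....................................................................++++=:..........................
412  ...................-#%%%%#-....................................................................-++++++:........................
```

```bash
cat > wind.py <<'E'
from h import *
def rows(a0,a1,n=12):
    ax,up,l=axes(.01);d=lambda a:np.cos(a)*up-np.sin(a)*l
    for i in range(1,n+1):
        a=np.radians(a0+(a1-a0)*i/n);w=8.5*(d(a)-d(np.radians(a0)));print('{"travel": [%.2f, %.2f, %.2f], "spin": 0}'%(w[0],-w[1],-w[2]),end=", ")
    print()
E
python3 -c "
from wind import *
rows(61.5,181.5);rows(181.5,301.5);rows(301.5,421.5)"
```

```text
{"travel": [-1.11, 0.60, 0.78], "spin": 0}, {"travel": [-2.28, 0.96, 1.61], "spin": 0}, {"travel": [-3.49, 1.06, 2.45], "spin": 0}, {"travel": [-4.70, 0.91, 3.30], "spin": 0}, {"travel": [-5.87, 0.50, 4.11], "spin": 0}, {"travel": [-6.96, -0.15, 4.87], "spin": 0}, {"travel": [-7.95, -1.02, 5.56], "spin": 0}, {"travel": [-8.79, -2.09, 6.14], "spin": 0}, {"travel": [-9.48, -3.32, 6.61], "spin": 0}, {"travel": [-9.97, -4.67, 6.95], "spin": 0}, {"travel": [-10.27, -6.11, 7.15], "spin": 0}, {"travel": [-10.36, -7.59, 7.20], "spin": 0}, 
{"travel": [0.12, -1.47, -0.10], "spin": 0}, {"travel": [0.45, -2.90, -0.34], "spin": 0}, {"travel": [0.98, -4.23, -0.72], "spin": 0}, {"travel": [1.69, -5.43, -1.22], "spin": 0}, {"travel": [2.56, -6.46, -1.84], "spin": 0}, {"travel": [3.57, -7.28, -2.55], "spin": 0}, {"travel": [4.67, -7.89, -3.33], "spin": 0}, {"travel": [5.85, -8.24, -4.15], "spin": 0}, {"travel": [7.06, -8.35, -5.00], "spin": 0}, {"travel": [8.27, -8.19, -5.85], "spin": 0}, {"travel": [9.43, -7.78, -6.66], "spin": 0}, {"travel": [10.53, -7.13, -7.42], "spin": 0}, 
{"travel": [0.98, 0.87, -0.68], "spin": 0}, {"travel": [1.83, 1.94, -1.27], "spin": 0}, {"travel": [2.51, 3.17, -1.74], "spin": 0}, {"travel": [3.01, 4.52, -2.08], "spin": 0}, {"travel": [3.31, 5.96, -2.27], "spin": 0}, {"travel": [3.40, 7.44, -2.33], "spin": 0}, {"travel": [3.27, 8.91, -2.23], "spin": 0}, {"travel": [2.94, 10.33, -1.99], "spin": 0}, {"travel": [2.42, 11.67, -1.61], "spin": 0}, {"travel": [1.71, 12.86, -1.10], "spin": 0}, {"travel": [0.84, 13.89, -0.49], "spin": 0}, {"travel": [-0.17, 14.72, 0.22], "spin": 0},
```

Request:
arm_command --increments '[{"travel":[-1.1,0.6,0.8],"spin":0},{"travel":[-2.3,0.95,1.6],"spin":0},{"travel":[-3.5,1.05,2.45],"spin":0},{"travel":[-4.7,0.9,3.3],"spin":0},{"travel":[-5.85,0.5,4.1],"spin":0},{"travel":[-6.95,-0.15,4.85],"spin":0}]'

```text
t: 15.55
eef_pos: [0.5519, -0.1128, 0.1308]
tool_rot: [-0.001, 1.0, 0.001, 0.003]
contact_force: [6.1, 1.5, -0.6]
gripper_width: 0.295
```

```bash
python3 - <<'E'
from h import *
b=Cam("side","pics/b17.png");a=Cam("scene","pics/a17.png")
o=bot.get_obs();print(o["t"],o["eef_pos"],o["contact_force"],o["torque"],o["gripper_width"]*85.4)
ax,up,l=axes(.01);C=np.array([.589,-.0416,.1736]);g=o["eef_pos"]+[0,0,.019]-C
print("az",np.degrees(np.arctan2(-g@l,g@up)),"r",np.hypot(g@l,g@up)*1e3,"ax",g@ax*1e3)
im0=cv2.imread("pics/side0.png");
# platform pattern shift: patch around P1 & P2 in side
for n,i0,i1,pts in(("side","pics/side0.png",b.im,[(254.8,239.1),(233.1,311.9)]),("scene","pics/scene0.png",a.im,[(391.4,278.2),(353.2,353.9),(270,307.5)])):
    g0=cv2.cvtColor(cv2.imread(i0),6);g1=cv2.cvtColor(i1,6)
    p,s,e=cv2.calcOpticalFlowPyrLK(g0,g1,np.float32(pts).reshape(-1,1,2),None,winSize=(15,15),maxLevel=2);print(n,(p.reshape(-1,2)-pts).round(2).tolist(),s.ravel())
E
```

```text
15.65 [ 0.54997061 -0.11103664  0.12979148] [ 3.68909241  1.46144568 -1.47115168] [ 0.30602816 -1.0771426  -0.10768658] 24.957516919905647
az 124.11264334532085 r 83.39151151651835 ax 2.4615373724480003
side [[0.18, -0.67], [-0.08, -0.13]] [1 1]
scene [[0.72, -0.7], [0.1, -0.07], [-0.22, -0.27]] [1 1 1]
```

Request:
arm_command --increments '[{"travel":[-1.0,-0.87,0.71],"spin":0},{"travel":[-1.84,-1.94,1.29],"spin":0},{"travel":[-2.53,-3.17,1.76],"spin":0},{"travel":[-3.02,-4.52,2.1],"spin":0},{"travel":[-3.32,-5.96,2.3],"spin":0},{"travel":[-3.41,-7.44,2.35],"spin":0}]'

```text
t: 16.15
eef_pos: [0.5197, -0.0395, 0.108]
tool_rot: [0.0, 1.0, 0.001, 0.004]
contact_force: [11.0, -4.3, -2.9]
gripper_width: 0.288
```

Request:
arm_command --increments '[{"travel":[0.12,-1.47,-0.1],"spin":0},{"travel":[0.45,-2.9,-0.34],"spin":0},{"travel":[0.98,-4.23,-0.72],"spin":0},{"travel":[1.69,-5.43,-1.22],"spin":0},{"travel":[2.56,-6.46,-1.84],"spin":0},{"travel":[3.57,-7.28,-2.55],"spin":0},{"travel":[4.67,-7.89,-3.33],"spin":0},{"travel":[5.85,-8.24,-4.15],"spin":0},{"travel":[7.06,-8.35,-5.0],"spin":0},{"travel":[8.27,-8.19,-5.85],"spin":0},{"travel":[9.43,-7.78,-6.66],"spin":0},{"travel":[10.53,-7.13,-7.42],"spin":0}]'

```text
t: 17.15
eef_pos: [0.6198, 0.0339, 0.1804]
tool_rot: [-0.001, 1.0, 0.002, -0.002]
contact_force: [-1.8, 2.1, -1.4]
gripper_width: 0.289
```

```bash
cat > st.py <<'E'
from h import *
def st(k):
    b=Cam("side",f"pics/b{k}.png");a=Cam("scene",f"pics/a{k}.png")
    o=bot.get_obs();print(o["t"],o["eef_pos"],o["contact_force"],o["torque"],o["gripper_width"]*85.4)
    ax,up,l=axes(.01);C=np.array([.589,-.0416,.1736]);g=o["eef_pos"]+[0,0,.019]-C
    print("az",np.degrees(np.arctan2(-g@l,g@up)),"r",np.hypot(g@l,g@up)*1e3,"ax",g@ax*1e3)
    for n,c,i0,pts in(("side",b,"pics/side0.png",[(254.8,239.1),(233.1,311.9),(151.4,295),(182.1,226)]),("scene",a,"pics/scene0.png",[(312.9,239.6),(391.4,278.2),(353.2,353.9),(270,307.5)])):
        g0=cv2.cvtColor(cv2.imread(i0),6);g1=cv2.cvtColor(c.im,6)
        for dz in [None]:
            P=np.array([[.5772,.1111,.114],[.5748,.3081,.114],[.7728,.3092,.114],[.7733,.1127,.114]])
            # best dz by template matching of corner patches along predicted motion
            idx=[0,1,2,3]
            out=[]
            for i,(u,v) in zip(idx,pts):
                t=cv2.getRectSubPix(g0,(17,17),(float(u),float(v)));best=[]
                for z in np.arange(-.005,.085,.0005):
                    q=c.pr(P[i]+[0,0,z])[0]-c.pr(P[i])[0]+[u,v]
                    r=cv2.getRectSubPix(g1,(17,17),(float(q[0]),float(q[1])));best.append((cv2.matchTemplate(r,t,cv2.TM_CCOEFF_NORMED)[0,0],z))
                m=max(best);out.append((round(m[1]*1e3,1),round(float(m[0]),2)))
            print(n,out)
E
python3 -c "
from st import *
st(18)"
```

```text
17.25 [0.62231135 0.03235037 0.18184748] [-1.17728774  1.37019261  0.86974783] [ 0.39996277  0.17237686 -0.01317789] 25.075121056005244
az -59.408636157561595 r 85.51575782942986 ax 2.7900269310365235
side [(np.float64(15.0), 0.88), (np.float64(6.0), 0.92), (np.float64(7.5), 0.79), (np.float64(16.5), 1.0)]
scene [(np.float64(17.0), 0.97), (np.float64(16.5), 0.99), (np.float64(16.0), 1.0), (np.float64(14.0), 0.91)]
```

Request:
arm_command --increments '[{"travel":[0.98,0.87,-0.68],"spin":0},{"travel":[1.83,1.94,-1.27],"spin":0},{"travel":[2.51,3.17,-1.74],"spin":0},{"travel":[3.01,4.52,-2.08],"spin":0},{"travel":[3.31,5.96,-2.27],"spin":0},{"travel":[3.4,7.44,-2.33],"spin":0},{"travel":[3.27,8.91,-2.23],"spin":0},{"travel":[2.94,10.33,-1.99],"spin":0},{"travel":[2.42,11.67,-1.61],"spin":0},{"travel":[1.71,12.86,-1.1],"spin":0},{"travel":[0.84,13.89,-0.49],"spin":0},{"travel":[-0.17,14.72,0.22],"spin":0}]'

```text
t: 18.25
eef_pos: [0.6207, -0.1159, 0.1803]
tool_rot: [0.0, 1.0, 0.001, 0.002]
contact_force: [1.2, 0.9, 4.6]
gripper_width: 0.29
```

Request:
arm_command --increments '[{"travel":[-1.11,0.6,0.78],"spin":0},{"travel":[-2.28,0.96,1.61],"spin":0},{"travel":[-3.49,1.06,2.45],"spin":0},{"travel":[-4.7,0.91,3.3],"spin":0},{"travel":[-5.87,0.5,4.11],"spin":0},{"travel":[-6.96,-0.15,4.87],"spin":0},{"travel":[-7.95,-1.02,5.56],"spin":0},{"travel":[-8.79,-2.09,6.14],"spin":0},{"travel":[-9.48,-3.32,6.61],"spin":0},{"travel":[-9.97,-4.67,6.95],"spin":0},{"travel":[-10.27,-6.11,7.15],"spin":0},{"travel":[-10.36,-7.59,7.2],"spin":0}]'

```text
t: 19.25
eef_pos: [0.5194, -0.0395, 0.1078]
tool_rot: [0.0, 1.0, 0.001, 0.005]
contact_force: [12.7, -2.7, -1.9]
gripper_width: 0.292
```

```bash
python3 -c "
from st import *
st(19)"
```

```text
19.35 [ 0.51934449 -0.03697447  0.10800161] [ 7.6062666  -2.6000504  -2.58660742] [-0.50721146 -1.90759126 -0.04713796] 24.665293637323124
az -176.36386812587634 r 83.91437518000312 ax 1.7530627582748703
side [(np.float64(34.0), 0.84), (np.float64(7.0), 0.73), (np.float64(1.5), 0.64), (np.float64(37.0), 1.0)]
scene [(np.float64(37.5), 0.99), (np.float64(36.5), 0.99), (np.float64(36.0), 0.99), (np.float64(36.0), 0.84)]
```

```bash
cat > fit.py <<'E'
from h import *
from scipy.optimize import least_squares
def run(frames,dz0):
    a=Cam("scene");b=Cam("side")
    P=np.array([[.5772,.1111,.114],[.5748,.3081,.114],[.7728,.3092,.114],[.7733,.1127,.114]])
    base={"b":[(254.8,239.1),(233.1,311.9),(151.4,295),(182.1,226)],"a":[(312.9,239.6),(391.4,278.2),(353.2,353.9),(270,307.5)]}
    saw={"a":[(416.4,260.4),(375.4,355.4)],"b":[(243.4,318.1),(138.6,298.1)]}
    cams={"a":a,"b":b};obs=[]
    def sub(g,p,w=4):
        q=cv2.cornerSubPix(g,np.float32([[p]]),(w,w),(-1,-1),(3,40,.01))[0,0];return q if np.hypot(*(q-p))<3 else None
    for k,(fr,d) in enumerate(zip(frames,dz0)):
        for cn in "ab":
            fn={"a":"scene0","b":"side0"}[cn] if fr==0 else f"{cn}{fr}"
            g=cv2.cvtColor(cv2.imread(f"pics/{fn}.png"),6);c=cams[cn]
            for i in range(4):
                if fr and cn=="b" and i in(1,2): continue   # hidden/merge with the saw table
                u=np.array(base[cn][i])+c.pr(P[i]+[0,0,d])[0]-c.pr(P[i])[0]
                q=sub(g,u)
                if q is not None: obs.append((cn,"p",i,k,q))
            for i in range(2):
                q=sub(g,np.array(saw[cn][i]))
                if q is not None: obs.append((cn,"s",i,k,q))
    n=len(frames)
    def model(p,o):
        cn,t,i,k,_=o
        ins=p[9]
        if t=="p":
            h=.1-ins;s=[(-h,-h),(-h,h),(h,h),(h,-h)][i];y=p[2];c=np.array([p[0],p[1],p[3]+p[10+k]])
        else:
            h=.12;s=[(-h+ins,ins),(h-ins,ins)][i];y=p[6];c=np.array([p[4],p[5],p[7]])
        x=c+[np.cos(y)*s[0]-np.sin(y)*s[1],np.sin(y)*s[0]+np.cos(y)*s[1],0]
        cp=p[10+n:16+n] if cn=="a" else p[16+n:22+n]
        C=cams[cn];Rr=C.R@R.from_rotvec(cp[3:]).as_matrix();v=(x-C.e-cp[:3])@Rr;q=C.K@v;return q[:2]/q[2]
    def res(p):
        r=[(model(p,o)-o[4]) for o in obs]
        pr=[p[9]/.002,*(p[10+n:13+n]/.002),*(p[13+n:16+n]/.002),*(p[16+n:19+n]/.002),*(p[19+n:22+n]/.002),p[10]/1e-6,p[8]]
        return np.r_[np.ravel(r)/.4,pr]
    p0=np.r_[.6745,.21,.01,.114,.656,.342,.02,.166,0,.0,dz0,np.zeros(12)]
    r=least_squares(res,p0,loss="soft_l1",x_scale=np.r_[[.01]*10,[.01]*n,[.002]*12])
    p=r.x;cov=np.linalg.pinv(r.jac.T@r.jac);dif=p[7]-p[3];sd=np.sqrt(cov[7,7]+cov[3,3]-2*cov[3,7])
    print("obs",len(obs),"z0",p[3].round(4),"saw",p[7].round(4),"need",(dif*1e3).round(2),"+-",(sd*1e3).round(2),"dz",(p[10:10+n]*1e3).round(1),"inset",p[9].round(4),"yaw",p[2].round(3),p[6].round(3))
    for o in obs: 
        e=model(p,o)-o[4]
        if np.hypot(*e)>1: print(o[:4],e.round(1))
    print("cam",(p[10+n:]*1e3).round(1))
E
python3 -c "
from fit import *
run([0,18,19],[0,.0165,.0367]);run([0],[0])"
```

```text
obs 31 z0 0.115 saw 0.1654 need 50.42 +- 1.36 dz [ 0.  16.9 36.3] inset 0.0013 yaw 0.005 0.025
('a', 'p', 3, 0) [0.  1.3]
('b', 'p', 0, 1) [1.6 1.4]
('a', 'p', 3, 2) [ 0.1 -2.4]
cam [ 0.6 -0.5 -1.6 -1.4 -1.2  0.9 -0.6  0.5  1.6 -0.5 -1.3  0.6]
obs 11 z0 0.1166 saw 0.1673 need 50.67 +- 1.9 dz [0.] inset 0.0013 yaw 0.002 0.026
('b', 's', 0, 0) [1.1 0.3]
cam [ 0.3 -0.2 -0.7 -0.5 -0.5 -0.2 -0.3  0.2  0.7 -0.2 -0.1  0.6]
```

```bash
python3 -c "
from wind import *
rows(301.5,360,7)"
```

```text
{"travel": [0.83, 0.71, -0.58], "spin": 0}, {"travel": [1.57, 1.57, -1.09], "spin": 0}, {"travel": [2.20, 2.54, -1.52], "spin": 0}, {"travel": [2.71, 3.62, -1.87], "spin": 0}, {"travel": [3.08, 4.77, -2.12], "spin": 0}, {"travel": [3.31, 5.98, -2.28], "spin": 0}, {"travel": [3.40, 7.21, -2.33], "spin": 0},
```

Request:
arm_command --increments '[{"travel":[0.12,-1.47,-0.1],"spin":0},{"travel":[0.45,-2.9,-0.34],"spin":0},{"travel":[0.98,-4.23,-0.72],"spin":0},{"travel":[1.69,-5.43,-1.22],"spin":0},{"travel":[2.56,-6.46,-1.84],"spin":0},{"travel":[3.57,-7.28,-2.55],"spin":0},{"travel":[4.67,-7.89,-3.33],"spin":0},{"travel":[5.85,-8.24,-4.15],"spin":0},{"travel":[7.06,-8.35,-5.0],"spin":0},{"travel":[8.27,-8.19,-5.85],"spin":0},{"travel":[9.43,-7.78,-6.66],"spin":0},{"travel":[10.53,-7.13,-7.42],"spin":0}]'

```text
t: 20.55
eef_pos: [0.6193, 0.0346, 0.1803]
tool_rot: [-0.001, 1.0, 0.003, -0.002]
contact_force: [-3.3, 3.4, 0.1]
gripper_width: 0.291
```

Request:
arm_command --increments '[{"travel":[0.83,0.71,-0.58],"spin":0},{"travel":[1.57,1.57,-1.09],"spin":0},{"travel":[2.2,2.54,-1.52],"spin":0},{"travel":[2.71,3.62,-1.87],"spin":0},{"travel":[3.08,4.77,-2.12],"spin":0},{"travel":[3.31,5.98,-2.28],"spin":0},{"travel":[3.4,7.2,-2.33],"spin":0},{"travel":[3.4,7.2,-2.33],"spin":0},{"travel":[3.4,7.2,-2.33],"spin":0}]'

```text
t: 21.3
eef_pos: [0.6569, -0.0403, 0.2066]
tool_rot: [0.0, 1.0, 0.001, 0.003]
contact_force: [1.0, 1.7, 9.2]
gripper_width: 0.295
```

```bash
python3 -c "
from st import *
st(20)
from fit import *
run([0,18,19,20],[0,.0165,.0367,.0515])"
```

```text
21.4 [ 0.65683016 -0.0396237   0.20656772] [0.44828388 1.33224943 9.08094953] [ 0.159728   -0.20724389  0.00860577] 24.664163755116896
az -0.8708785469364954 r 85.39395055468499 ax 3.6542870387517237
side [(np.float64(50.5), 0.85), (np.float64(4.5), 0.59), (np.float64(1.0), 0.59), (np.float64(52.5), 1.0)]
scene [(np.float64(52.0), 0.99), (np.float64(52.0), 0.99), (np.float64(50.5), 0.99), (np.float64(50.5), 0.83)]
obs 41 z0 0.1162 saw 0.166 need 49.82 +- 1.4 dz [-0.  17.  36.4 52.7] inset 0.0015 yaw 0.004 0.025
('a', 'p', 3, 0) [0.  1.4]
('b', 'p', 0, 1) [1.3 1.4]
('a', 'p', 3, 2) [ 0.1 -2.4]
('b', 'p', 0, 3) [1.  0.6]
cam [ 0.7 -0.4 -2.2 -2.  -1.3  1.3 -0.7  0.4  2.2 -0.7 -2.9  1. ]
```

Request:
arm_command --increments '[{"travel":[0,0,0],"spin":0},{"travel":[0,0,0],"spin":0},{"travel":[0,0,0],"spin":0},{"travel":[0,0,0],"spin":0},{"travel":[0,0,0],"spin":0}]' --gripper 5.0

```text
t: 21.92
eef_pos: [0.6547, -0.0398, 0.2038]
tool_rot: [0.0, 1.0, 0.001, -0.0]
contact_force: [-0.2, -0.1, -0.4]
gripper_width: 0.582
```

Request:
arm_command --increments '[{"travel":[0,0,-1.5],"spin":0},{"travel":[0,0,-4],"spin":0},{"travel":[0,0,-7],"spin":0},{"travel":[0,0,-10],"spin":0},{"travel":[0,0,-13],"spin":0},{"travel":[0,0,-16],"spin":0},{"travel":[-1,0,-19],"spin":0},{"travel":[-3,-3,-19],"spin":0},{"travel":[-4,-6,-19],"spin":0},{"travel":[-4,-8,-19],"spin":0},{"travel":[-4,-8,-19],"spin":0},{"travel":[-4,-8,-19],"spin":0}]'

```text
t: 22.92
eef_pos: [0.6145, 0.0417, 0.3943]
tool_rot: [0.0, 1.0, 0.003, -0.0]
contact_force: [-0.0, 0.2, 0.3]
gripper_width: 0.584
```

```bash
cat > asc.py <<'E'
import cv2,numpy as np
ch=" .:-=+*#%@"
def asc(im,u0,v0,u1,v1,s):
    g=cv2.cvtColor(im,6) if im.ndim==3 else im
    r=cv2.resize(g[v0:v1,u0:u1],None,fx=1/s,fy=1/(2*s),interpolation=cv2.INTER_AREA)
    for i,row in enumerate(r): print("%3d "%(v0+i*2*s),"".join(ch[min(9,int(x)*10//256)] for x in row))
E
python3 - <<'E'
from st import *
from asc import asc
import pickle
st(21)
for i in range(2): w=Cam("wrist")
o=bot.get_obs();print(o["eef_pos"],o["joint_vel"].round(3))
w=Cam("wrist","pics/w21.png");pickle.dump((w.R,w.e,w.K),open("w21.pkl","wb"))
C=[[.575,.31,.166],[.773,.31,.166],[.5381,.342,.166],[.776,.346,.166],[.575,.111,.166],[.773,.111,.166]]
print(w.pr(C).round(0).tolist())
ax,up,l=axes(.01);f=np.array([.6475,-.041,.09]);
print("hub top, ball, handle top",w.pr([f+.106*ax,f+.062*ax-.062*up,f+.132*ax+.085*up]).round(0).tolist())
asc(w.im,0,0,560,420,4)
E
```

```text
23.0167 [0.61501472 0.03890514 0.39392472] [ 0.46019988 -0.84735054  0.25568146] [-0.06549011  0.02034931  0.00011309] 49.49955343734695
az -26.743602498699644 r 178.31378168756822 ax 180.66090440212764
side [(np.float64(48.5), 0.73), (np.float64(4.0), 0.59), (np.float64(0.5), 0.59), (np.float64(52.0), 1.0)]
scene [(np.float64(52.5), 0.98), (np.float64(52.0), 0.99), (np.float64(50.5), 0.99), (np.float64(50.0), 0.83)]
[0.61510621 0.0385128  0.39393673] [ 0.002  0.001 -0.003 -0.001 -0.002  0.    -0.002]
[[41.0, 213.0], [-3.0, 15.0], [20.0, 243.0], [-42.0, 11.0], [218.0, 213.0], [206.0, 15.0]]
hub top, ball, handle top [[356.0, 206.0], [344.0, 209.0], [376.0, 167.0]]
  0  ********************************************************************************************************************************************
  8  ***#######################******#####*#############***************************************************************************************##
 16  %%%%%%%%%%%%%%%%%%%%%%%%%%%@@@@@@@@@@@@@@@@@@@@@@@@#+**********************************************************************+++**++
[... 6435 characters left out ...]
376  ********=:..... .       .................. ...........+*************+++++++++++++++****:..... .      ...............:   ............-+******
384  *****+-.. .            -=...........:--=..............-.........::--====---::.........-.... .        ::::...........-=.        .......:=****
392  ***=:                 -:    .......:****:.................................................   .     ..++**=........   .-.              ...-+*
400  +-.                           ....=*****:.......... ................................         .      .*****+:...                           .:
408                                ..-+******-........        . .....................                   ..*******=..
```

Request:
arm_command --increments '[{"travel":[1.5,-3.5,0],"spin":0},{"travel":[3,-7,0],"spin":0},{"travel":[4.5,-10,0],"spin":0},{"travel":[4.5,-13,0],"spin":0},{"travel":[4.5,-13.5,0],"spin":0},{"travel":[4.5,-13.5,0],"spin":0},{"travel":[4.5,-13.5,0],"spin":0}]'

```text
t: 23.75
eef_pos: [0.6598, 0.1742, 0.394]
tool_rot: [0.001, 1.0, 0.001, -0.0]
contact_force: [-0.2, -0.6, 0.3]
gripper_width: 0.584
```

```bash
python3 - <<'E'
from h import *
from asc import asc
import pickle
for i in range(4): w=Cam("wrist")
o=bot.get_obs();print(o["t"],o["eef_pos"],o["joint_vel"].round(3))
w=Cam("wrist","pics/w22.png");pickle.dump((w.R,w.e,w.K),open("w22.pkl","wb"))
C=np.array([[.575,.31,.166],[.773,.31,.166],[.5381,.342,.166],[.776,.346,.166],[.575,.111,.166],[.773,.111,.166]])
p2=w.pr(C);print(p2.round(0).tolist())
w1=Cam("wrist");w1.R,w1.e,w1.K=pickle.load(open("w21.pkl","rb"));p1=w1.pr(C)
i1=cv2.imread("pics/w21.png");g1=cv2.cvtColor(i1,6);g2=cv2.cvtColor(w.im,6)
for n,i in (("P2",0),("P3",1),("S1",2),("S4",3),("P1",4),("P4",5)):
    s=[]
    for g,p in((g1,p1),(g2,p2)):
        if 6<p[i][0]<553 and 6<p[i][1]<413: s.append(cv2.cornerSubPix(g,np.float32([[p[i]]]),(6,6),(-1,-1),(3,50,.01))[0,0])
        else: s.append(None)
    print(n,[None if q is None else q.round(1).tolist() for q in s])
    if s[0] is not None and s[1] is not None: print("   ",*tri((w1,*map(float,s[0])),(w,*map(float,s[1]))))
u,v=p2[0].astype(int);asc(w.im,max(0,u-60),v-40,u+60,v+60,1) if 0 else asc(w.im,0,0,400,330,3)
E
```

```text
23.95 [0.65989454 0.17304844 0.39457599] [-0.002  0.    -0.006 -0.001 -0.004  0.001 -0.002]
[[165.0, 250.0], [144.0, 66.0], [141.0, 278.0], [107.0, 63.0], [335.0, 250.0], [345.0, 66.0]]
P2 [[44.29999923706055, 214.89999389648438], [165.5, 250.60000610351562]]
    [0.57038944 0.31212961 0.15816713] [[0.1, -0.2], [-0.1, 0.2]]
P3 [None, [144.1999969482422, 69.5999984741211]]
S1 [[23.600000381469727, 245.10000610351562], [144.5, 279.70001220703125]]
    [0.53580463 0.33851328 0.165524  ] [[0.0, -0.0], [-0.0, 0.0]]
S4 [None, [109.69999694824219, 64.69999694824219]]
P1 [[218.10000610351562, 213.10000610351562], [337.20001220703125, 249.1999969482422]]
    [0.5768555  0.10955149 0.1700942 ] [[0.1, -0.5], [-0.1, 0.4]]
P4 [[205.6999969482422, 12.899999618530273], [345.1000061035156, 64.80000305175781]]
    [0.77403108 0.11079031 0.1681409 ] [[-0.0, 0.0], [0.0, -0.0]]
  0  *************************************************************************************************************************************
  6  *************************************************************************************
[... 6715 characters left out ...]
*****
300  ***********************************************************=....:---:......:****************************++++++++-......::::::...:+***
306  *********************************************************+-....::---:......:****************************++++++++=.......:--::....:=++
312  ******************************************************=-..........--:......+******************************+++++++:......--:..........
318  ***********************************+==-----=+********-....................-********************************++++++=...................
324  ********************************+-...........++++=--:.....................+********************************+++++++:..................
```

```bash
cat > edge.py <<'E'
from h import *
import pickle
def load(k):
    w=Cam.__new__(Cam);w.R,w.e,w.K=pickle.load(open(f"w{k}.pkl","rb"));w.im=cv2.imread(f"pics/w{k}.png");w.g=cv2.GaussianBlur(cv2.cvtColor(w.im,6),(0,0),1).astype(float);return w
def eline(w,A,B,sign,half=7,n=60):
    # points along predicted segment A-B; find max gradient along u
    pts=[]
    for t in np.linspace(0.05,.95,n):
        u,v=w.pr(A+(B-A)*t)[0]
        if not(half+2<u<557-half and 3<v<415): 
            if not(3<v<415) or u<3: continue
        r=int(round(v));u=w.pr(A+(B-A)*t)[0][0]
        us=np.arange(max(1,int(u)-half),min(558,int(u)+half+1))
        gr=(w.g[r,us+1]-w.g[r,us-1])*sign;k=gr.argmax()
        if gr[k]<25 or k in(0,len(us)-1): continue
        a,b,c=gr[k-1],gr[k],gr[k+1];pts.append((us[k]+.5*(a-c)/(a-2*b+c),r))
    pts=np.array(pts)
    for _ in range(4):
        co=np.polyfit(pts[:,1],pts[:,0],1);e=pts[:,0]-np.polyval(co,pts[:,1]);keep=abs(e)<max(.4,2*np.median(abs(e)));pts=pts[keep]
    return co,len(pts),e[keep].std(),pts[:,1].min(),pts[:,1].max()
def line3(obs):
    # intersect planes
    N=[];D=[]
    for w,co,v in obs:
        r1=w.ray(np.polyval(co,v-60),v-60);r2=w.ray(np.polyval(co,v+60),v+60);n=np.cross(r1,r2);n/=np.linalg.norm(n);N.append(n);D.append(n@w.e)
    return np.array(N),np.array(D)
E
python3 - <<'E'
from edge import *
W=[load(21),load(22)]
E={"P23":([.575,.311,.167],[.773,.311,.167],1),"S14":([.5381,.3395,.166],[.776,.346,.166],-1),"P14":([.577,.1105,.167],[.773,.1105,.167],-1)}
for n,(A,B,s) in E.items():
    A=np.array(A);B=np.array(B);obs=[]
    for w in W:
        co,k,sd,v0,v1=eline(w,A,B,s);print(n,co.round(3),k,round(sd,2),v0,v1);obs.append((w,co,(v0+v1)/2))
    N,D=line3(obs)
    for x in(.6,.65):
        M=np.vstack([N,[1,0,0]]);print("   x",x,np.linalg.solve(M,[*D,x]).round(4))
E
```

```text
P23 [ 0.225 -8.375] 37 0.16 54.0 205.0
P23 [1.11000e-01 1.36694e+02] 48 0.13 77.0 232.0
   x 0.6 [0.6    0.309  0.1694]
   x 0.65 [0.65   0.3088 0.1697]
S14 [  0.265 -42.046] 20 0.15 174.0 234.0
S14 [ 0.163 98.999] 59 0.11 76.0 269.0
   x 0.6 [0.6    0.3394 0.1669]
   x 0.65 [0.65   0.3411 0.1659]
P14 [5.80000e-02 2.05442e+02] 54 0.1 36.0 203.0
P14 [-5.00000e-02  3.48998e+02] 44 0.29 77.0 241.0
   x 0.6 [0.6    0.1102 0.1695]
   x 0.65 [0.65   0.1102 0.1692]
```

```bash
python3 - <<'E'
from h import *
from asc import asc
a=Cam("scene","pics/a23.png");b=Cam("side","pics/b23.png");print(bot.get_obs()["t"])
ax,up,l=axes(.01);f=np.array([.6475,-.041,.09])
for h in(0,.005,.01):
    P=[f+h*ax+.132*ax+.085*up,f+h*ax+.062*ax-.062*up,f+h*ax+.106*ax,f+h*ax,f+h*ax+.072*ax+.085*up]
    print(h,"htop ball bosstop mouth hbot scene",a.pr(P).round(1).tolist(),"side",b.pr(P).round(1).tolist())
def z(c,u0,v0,u1,v1):
    im=cv2.resize(c.im[v0:v1,u0:u1],None,fx=3,fy=3,interpolation=cv2.INTER_CUBIC);im=cv2.normalize(im,None,0,255,cv2.NORM_MINMAX);asc(im,0,0,im.shape[1],im.shape[0],2);print((u0,v0),"1 char=0.667px wide,1.333 high")
z(b,210,135,300,240)
E
```

```text
24.15
0 htop ball bosstop mouth hbot scene [[239.6, 197.5], [260.1, 209.3], [253.9, 199.2], [241.5, 238.5], [232.2, 222.0]] side [[242.8, 157.5], [274.5, 197.8], [264.7, 179.2], [245.0, 196.3], [231.6, 168.7]]
0.005 htop ball bosstop mouth hbot scene [[240.2, 195.4], [260.7, 207.5], [254.5, 197.3], [242.1, 236.7], [232.8, 220.0]] side [[243.7, 156.5], [275.5, 197.0], [265.7, 178.3], [245.8, 195.5], [232.5, 167.8]]
0.01 htop ball bosstop mouth hbot scene [[240.8, 193.4], [261.3, 205.7], [255.1, 195.3], [242.7, 234.9], [233.4, 218.0]] side [[244.7, 155.5], [276.5, 196.2], [266.7, 177.4], [246.7, 194.8], [233.4, 166.9]]
  0  ******************##****++++************************+++++++***##******+=----=================---=+************+************************
  4  ****************##***+++++****************************+++++++**##*****+=---==================----+*************************************
  8  **************###*++++++++*****************************++++++++*##****+=----=================----=*************************************
 12  *************##**++++++++**********************
[... 10005 characters left out ...]
#####################*=-----------------------------------------------------------------------
300  ------=+*####################################################*+------------------------------------------------------------------------
304  -----=*######################################################+=----------------------------------------------------------------=======+
308  ----=*######################################################*=----------------------------------------------------------=====+++++++***
312  ---=*######################################################*+=----------------------------------------------------=====++**************
(210, 135) 1 char=0.667px wide,1.333 high
```

```bash
python3 - <<'E'
from station import bot
o=bot.get_obs();print(o["t"],o["contact_force"],o["joint_vel"].round(3));print(bot.hand_in())
E
```

```text
24.15 [0.35520504 1.50732724 0.00572235] [-0.005  0.002 -0.002 -0.002 -0.    -0.001 -0.002]
the job is handed in; nothing more can be done
None
```

The crank is on the lift's shaft, the platform is level with the saw table as far as I could measure, and the job is handed in at 24 s. No verdict was reported.

I picked the larger of the two cranks up by its boss and let it swivel in the grip onto the leaning shaft. I pushed it down to the stop, then wound the handle about 1.8 turns clockwise. The last 1.7 turns lifted the platform. I then released it and backed the gripper away.

**Last checks:**
- **Crank seating:** it stopped dead against about 48 N when pushed home. After release, its ball in the side view matched the fully-home position to within about 2 mm, and the handle cap was about 2 px off. During insertion, one wrist view suggested it might be standing about 5 mm off. A fit to the other two cameras gave about 0 mm and ruled that out.
- **Platform height:** it rose about 51.5 to 52.5 mm.
    - Edge lines in two wrist views put it about 2 to 3 mm above the saw table.
    - A joint fit of the other two cameras put it about 2 to 3 mm above.
    - My first rough triangulation put it between 0 and 3 mm below.
    - All of these are inside the 5 mm limit, so I did not adjust it further.
- **Limits:** the arm was still and clear of everything at hand-in. I saw no sign of touching the tub, bottle or scraper, but did not measure their positions again.
- **Not viewed by eye:** the picture limit ran out once the crank was seated. Winding and the final checks relied on image code and printed brightness maps.

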